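# Register and expose the filters under vacuum

### The arm

A 6-joint arm with a two-finger parallel gripper is mounted at the origin on a cart in front of the work surface, level with it; the furniture and walls round the work are solid. World frame = base frame: x ahead of the robot, y to its left, z up, the work surface at z = 0. Lengths are in m, angles in rad, forces in N, time in s.
With the tool pointing down it reaches from about 0.3 to 0.875 m from the base axis. Payload 6.4 kg.
Tool frame: the origin (TCP) lies midway between the tips of the shut fingers; the grasp point (between the pads) lies 19 mm behind it; z points along the fingers, y is the line along which they close (so a half turn about z gives the same grasp; the last joint's range is limited). The gripper opens to 85 mm and grips with 20 to 120 N. Pads are 22 mm wide; open, the fingers measure 114 mm over their backs; the gripper's body (76 mm by 85 mm) begins 54 mm behind the grasp point. The pads swing forward as they close: fully open they stand 13 mm farther back than shut.
Start: joints at [-0.206, 0.181, 1.607, -0, 1.354, -0.206], TCP at [0.575, 0, 0.231] pointing down, gripper open.
Joint ranges: [-2.99, 2.99], [-0.89, 2.07], [0.3, 2.58], [-1.14, 4.28], [0, 2.63], [-3.12, 3.12]. Speed limits (rad/s): [2.57, 2.57, 3.01, 3.14, 3.14, 3.14].

### API

Orientations are given as a unit quaternion [w, x, y, z].
In Python, from bench import sensors, vision, ctrl gives the robot as it stands.
- The arm moves only by the tool carry_out, never from a script. Its argument "deltas" is text: rows parted by semicolons, each of 7 numbers parted by spaces: the shift along the tool's x, y, z in mm, then the turn, a rotation vector about the tool's x, y, z in rad, then the closure, from 0 (fully open) to 1 (shut). In form: tx ty tz ax ay az claw; .... A call has 1 to 12 rows; each row is the pose to reach, as a shift and turn from the pose commanded when the call began, along the tool's axes at that moment; what a row does not reach only later rows make up. A row lasts 1/8 s, in which the tool goes at most 62.5 mm and 10.7 degrees, less where a joint would pass 70% of its speed; a pose out of reach is approached as far as the arm can. A call with a gripper value outside its range is refused whole. The fingers move at their own pace and stop on an object; the grip force is fixed at half the most. Time passes only in rows, so rows that repeat a pose let the fingers close. It gives the time, the measured TCP pose, the force, the opening and the grip force at its end, in the units of the state.
- sensors.get_obs(): the state, without advancing time (a new reading comes with each control period).
- vision.camera(name): name is "scene" or "side" or "wrist"; returns the picture (420x560x3 uint8, blue, green, red); there is no depth.
- vision.camera_model(name): a dict with "K" (3x3 intrinsics, pixels), "k1" (the pictures are not rectified: a ray, as slopes to the right and down, at radius r is drawn at 1 + k1 r^2 times it, then the intrinsics apply), "extrinsics" (4x4, takes a point from world to camera coordinates); the wrist camera has in their place "hand_eye" (4x4, takes a point from camera to tool coordinates, whose origin is the TCP and whose axes are the flange's). Camera axes: x right, y down, z forward; pixel columns grow to the right and rows downward; lengths in m; the calibration is good to about 2 mm. A picture is of the moment at which its call begins: read the wrist's pose just before it. camera_model takes no time and is no camera call.
- ctrl.hand_in(): hands the job in; it is judged then, once.
The state is a dict: "time_s": time; "q": joint angles; "dq": joint speeds; "joint_efforts": joint torques, N m; "eef_pos": TCP position; "eef_rot": TCP orientation; "wrist_force": force on the tool from outside, world axes, zero at the start; "torque": the same for the moment, N m; "opening": opening from 0.0 (shut) to 1.0 (fully open); "grasp_force": force on a finger pad.
Only numpy, scipy, OpenCV 4.12 (cv2) and the standard library are available. Lean on these libraries where they do the work, as an engineer would, in place of code of your own. Each camera call takes 0.05 s, during which the arm holds its last target. There are 200 camera calls.

### The job

Lay each loose square filter (two or three of red, green and blue) in a bay of its own on the grey plate and slide it flush into the corner between the far rail and the bay's left stop; only when all are flush and released, flip the vacuum toggle on, away from you. Take the torch from its cup and, lens down and upright, hold it still about 5 cm above the middle of each filter for four seconds - red, then green, then blue, skipping any that is missing - never touching a filter with it each still flush in its corner while you do. Then stand the torch back in its cup, let go, flip the toggle off, and leave the filters flush in their corners and the mirror mount, tin and post holder where they were.

Things in the scene. Friction and masses are not known exactly. Their poses are not given: they have to be found in the camera images.
- plate: Grey anodised plate fixed to the table, 115 x 285 x 10 mm; origin: centre of its underside. x axis: away from the robot, to the dark steel rail along the far edge (near face at plate x = +47.5 mm); y axis: left, along the rail. Three bays, 90 mm apart. A short stop left of each bay (8 mm wide in y, 10 mm long out from the rail) makes a corner with the rail. Rail and stops stand 6 mm above the plate.
- toggle (a joint): The vacuum toggle on the switch box, a hinge in rad: 0 = off (lever leans about 26 degrees to the box's -x side, the robot's side), 0.9 = on (leans as much to the +x side, away from the robot, where the green bar is). Over-centre: it snaps to the nearer end by itself, tipping over at 0.45; about 1.8 N at the tip moves it.
- switch_box: Grey switch box fixed to the table, 75 (x) x 60 (y) x 42 mm high; origin at the centre of its underside, x axis along the throw of the toggle (off to on), which points away from the robot up to its yaw. A flat green bar marks the on side, a black bar the off side. It and the torch cup change sides from start to start.
- switch_pivot (a point): Pivot of the toggle lever, on the box's centre line 45 mm above the table. The lever is an 8 mm rod with a red 13 mm ball whose centre is 34 mm from the pivot.
- toggle_tip (a point): Centre of the red 13 mm ball at the end of the toggle lever (about 76 mm above the table at either end).
- torch_lens (a point): Lens end of the black torch, on its axis. Torch: 107 mm long, 70 g; head 27 mm thick for the 26 mm at the lens, barrel 21 mm, tail cap 24 mm for the last 12 mm; a 10 mm wide clip on one side of the last 20 mm at the tail stands out 14 mm from the axis. It stands lens down in its cup. y axis: from lens to tail (up when it stands).
- torch_grip (a point): Point on the axis of the torch's 21 mm barrel where it can be gripped: 65.5 mm from the lens end, 41 mm from the tail.
- torch: The torch itself; the origin lies on its side half-way along, 13.7 mm from the axis; y axis from lens to tail.
- cup_seat (a point): Centre of the inner floor of the torch's cup, 6 mm above the table, where the centre of the lens end stands. The cup is a grey tube fixed to the table on a black 68 mm disc, 34 mm high, bore 34 mm, flaring to 46 mm at the mouth.
- bay_0 (a point): The left bay: where the centre (half-way up) of a filter lies when it is flat on the plate and flush in that bay's corner, 14 mm above the table. Axes as the plate's.
- bay_1 (a point): The middle bay: where the centre (half-way up) of a filter lies when it is flat on the plate and flush in that bay's corner, 14 mm above the table. Axes as the plate's.
- bay_2 (a point): The right bay: where the centre (half-way up) of a filter lies when it is flat on the plate and flush in that bay's corner, 14 mm above the table. Axes as the plate's.
- red (a point): Centre (half-way up) of the red filter: black square frame 40 x 40 x 8 mm, 50 g, with a round red glass in its top. It lies flat; axes parallel to its sides, z up. May be absent.
- filter_red: The red filter itself; origin at the centre of its underside. May be absent.
- green (a point): Centre (half-way up) of the green filter: black square frame 40 x 40 x 8 mm, 50 g, with a round green glass in its top. It lies flat; axes parallel to its sides, z up. May be absent.
- filter_green: The green filter itself; origin at the centre of its underside. May be absent.
- blue (a point): Centre (half-way up) of the blue filter: black square frame 40 x 40 x 8 mm, 50 g, with a round blue glass in its top. It lies flat; axes parallel to its sides, z up. May be absent.
- filter_blue: The blue filter itself; origin at the centre of its underside. May be absent.
- mirror_mount: Black mirror mount, 39 x 45 x 48 mm, a bystander; origin at the centre of its underside.
- screw_tin: Flat round tin, 62 mm wide, 24 mm high, a bystander; origin at the centre of its underside.
- post_holder: Black upright post holder, 55 mm high, a bystander; origin at the centre of its underside.
Things that resemble listed ones, but are neither listed nor needed, are in the scene too. Of the things that look like the torch, the smaller one is meant.

How it is judged:
By the outcome, as a careful person would: the job done as asked, in the order asked, and still so for the second after the job is handed in, with the robot touching nothing.
Of filter_red, filter_green, filter_blue only 2 to 3 are there at a start; the rules pass over those that are not, and their reading is None.
At some moment in a run one of filter_red, filter_green, filter_blue may be knocked a few centimetres aside while the robot is not near it.
It also fails if it takes over 210 s, if anything falls off the work surface, if the arm or the gripper's body presses on something with over 40 N, if the wrist force passes 120 N, or if a joint passes its speed limit or range.

## Working session

There is one attempt and no reset: what is moved stays moved. The work goes in short steps, Python scripts to look and compute and a tool call to move; the robot and the scene stay as the last step left them, time stands still between calls to the robot, and variables do not carry over. Pictures are saved under pics/ and viewed, at most 14 in all, crops included, and the job is handed in when it is done.

Besides the shell and the picture viewer there is one more tool, called after "Request:" as name(argument=value, ...), one argument or row to a line, values as JSON. carry_out: Moves the arm, as the interface text tells. Its arguments: {"type":"object","properties":{"deltas":{"type":"string"}},"required":["deltas"]}

```bash
ls; mkdir -p pics; python3 - <<'E'
from bench import sensors, vision, ctrl
import cv2, numpy as np
for n in ("scene","side","wrist"):
    m=vision.camera_model(n); print(n,{k:np.round(v,4).tolist() for k,v in m.items()})
    cv2.imwrite(f"pics/{n}0.png",vision.camera(n))
o=sensors.get_obs(); print(o)
E
```

```text
pics
scene {'K': [[514.8894, 0.0, 282.7317], [0.0, 514.8894, 210.1569], [0.0, 0.0, 1.0]], 'k1': -0.1466, 'extrinsics': [[-0.707, -0.7071, -0.0108, 0.4355], [-0.37, 0.3829, -0.8465, 0.2744], [0.6027, -0.5945, -0.5323, 1.2993], [0.0, 0.0, 0.0, 1.0]]}
side {'K': [[460.4955, 0.0, 285.6304], [0.0, 460.4955, 212.504], [0.0, 0.0, 1.0]], 'k1': -0.0377, 'extrinsics': [[0.8519, -0.5237, 0.0058, -0.5039], [-0.2424, -0.404, -0.8821, 0.2073], [0.4643, 0.75, -0.4711, 1.3667], [0.0, 0.0, 0.0, 1.0]]}
wrist {'K': [[354.2673, 0.0, 280.9191], [0.0, 354.2673, 209.6575], [0.0, 0.0, 1.0]], 'k1': -0.0241, 'hand_eye': [[-0.0011, -0.9558, -0.294, 0.0747], [1.0, -0.0008, -0.001, -0.0002], [0.0007, -0.294, 0.9558, -0.1423], [0.0, 0.0, 0.0, 1.0]]}
{'time_s': 0.15, 'q': array([-2.06322242e-01,  1.81388706e-01,  1.60776485e+00,  9.58828022e-07,
        1.35382154e+00, -2.06281895e-01]), 'dq': array([ 0.00014255, -0.00145344, -0.00117772, -0.00048455,  0.00037178,
       -0.00172456]), 'joint_efforts': array([ 1.94259010e-03, -4.45260644e+01, -3.51692533e+01, -1.26067753e-04,
        5.82284134e-03,  2.14055274e-05]), 'eef_pos': array([5.74575420e-01, 9.38863936e-05, 2.30587324e-01]), 'eef_rot': array([-5.78778899e-04,  7.07120950e-01,  7.07092274e-01, -3.77891100e-04]), 'wrist_force': array([ 0.49111053, -0.06085808, -0.22387499]), 'torque': array([ 0.01745478, -0.04841776, -0.01942606]), 'grasp_force': 0.0, 'opening': 0.9943056274936346}
```

View pics/scene0.png

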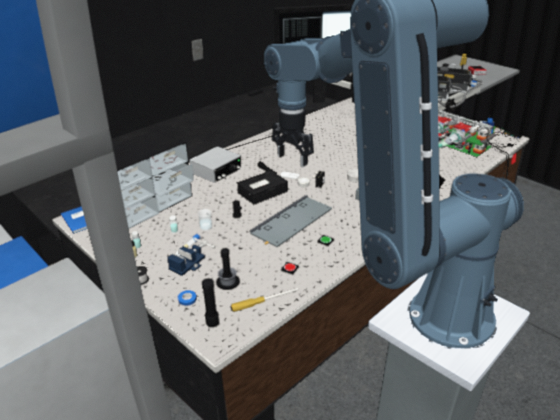

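View pics/side0.png

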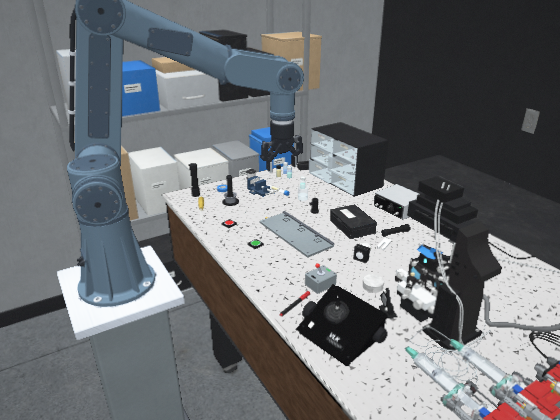

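View pics/wrist0.png

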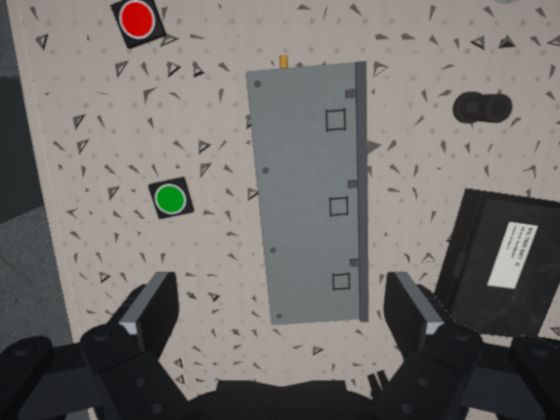

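The scene view shows the torch in its cup at (226,270), a bigger loose torch at (210,302), red filter (290,268), green (326,240) and the blue tape ring (187,297), which is no filter. The side view shows the switch box at (320,278) with its red ball. The wrist view shows red (137,20), green (170,198), the plate, and stops at (350,93), (352,183) and (354,262). Torch candidates: the one in the cup (226,270), the loose standing one (210,302) and the post holder (237,208). I choose the cup one. No blue filter seen yet.

```bash
cat > h.py <<'E'
from bench import sensors, vision, ctrl
import cv2, numpy as np
from scipy.spatial.transform import Rotation as R
def pose(o=None):
    o=o or sensors.get_obs(); T=np.eye(4); T[:3,:3]=R.from_quat(o['eef_rot'],scalar_first=True).as_matrix(); T[:3,3]=o['eef_pos']; return T
def cam2world(n,T=None):
    m=vision.camera_model(n)
    return (T@m['hand_eye'] if n=='wrist' else np.linalg.inv(m['extrinsics'])), m
def rays(n,px,T=None):
    C,m=cam2world(n,T); d=np.array([m['k1'],0,0,0.])
    u=cv2.undistortPoints(np.array(px,float).reshape(-1,1,2),m['K'],d).reshape(-1,2)
    return C[:3,3], np.c_[u,np.ones(len(u))]@C[:3,:3].T
def onz(n,px,z,T=None):
    c,r=rays(n,px,T); return c+r*((z-c[2])/r[:,2])[:,None]
def proj(n,P,T=None):
    C,m=cam2world(n,T); E=np.linalg.inv(C)
    return cv2.projectPoints(np.array(P,float).reshape(-1,3),cv2.Rodrigues(E[:3,:3])[0],E[:3,3],m['K'],np.array([m['k1'],0,0,0.]))[0].reshape(-1,2)
def snap(n,name):
    T=pose(); im=vision.camera(n); cv2.imwrite(f'pics/{name}.png',im); np.save(f'pics/{name}.npy',T); return im,T
def tri(obs): # [(cam,px,T)]
    A=np.zeros((3,3));b=np.zeros(3)
    for n,p,T in obs:
        c,r=rays(n,[p],T); d=r[0]/np.linalg.norm(r[0]); M=np.eye(3)-np.outer(d,d); A+=M;b+=M@c
    return np.linalg.solve(A,b)
E
python3 - <<'E'
from h import *
T=pose(); f=lambda a:np.round(a,4).tolist()
print('filters',f(onz('wrist',[(137,20),(170,198)],.018,T)))
print('plate corners',f(onz('wrist',[(247,72),(272,324),(360,321)],.01,T)))
print('rail far top', f(onz('wrist',[(366,62),(368,320)],.016,T)))
print('cup base scene/side',f(onz('scene',[(227,283)],0)),f(onz('side',[(230,203)],0)))
print('box side top',f(onz('side',[(320,272)],.042)), 'ball',f(onz('side',[(319,267)],.076)))
for n in('side','scene'):
    im=cv2.imread(f'pics/{n}0.png')
    if n=='side': cv2.imwrite('pics/crop1.png',np.hstack([cv2.resize(im[150:230,170:270],None,fx=4,fy=4,interpolation=2),cv2.resize(im[235:315,270:370],None,fx=4,fy=4,interpolation=2)]))
E
```

```text
filters [[0.4431, 0.1462, 0.018], [0.4583, -0.0215, 0.018]]
plate corners [[0.5413, 0.1016, 0.01], [0.5629, -0.1795, 0.01], [0.6677, -0.1754, 0.01]]
rail far top [[0.6538, 0.11, 0.016], [0.6755, -0.17, 0.016]]
cup base scene/side [[0.5201, 0.3151, 0.0]] [[0.515, 0.2977, 0.0]]
box side top [[0.5139, -0.318, 0.042]] ball [[0.4967, -0.3349, 0.076]]
```

View pics/crop1.png

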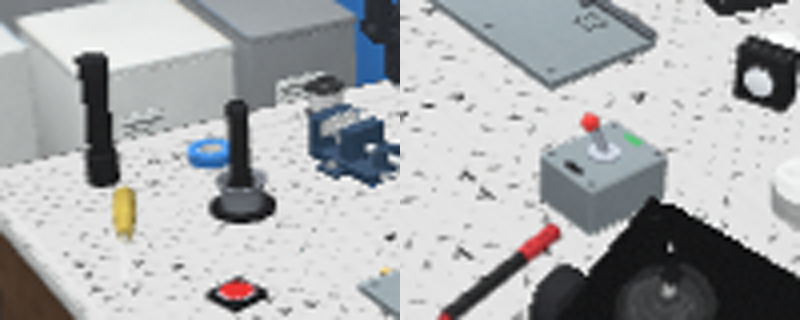

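```bash
python3 - <<'E'
from h import *
T=pose(); f=lambda a:np.round(a,4).tolist()
im=cv2.imread('pics/wrist0.png'); hsv=cv2.cvtColor(im,cv2.COLOR_BGR2HSV)
def blob(lo,hi):
    m=cv2.inRange(hsv,lo,hi); n,l,s,c=cv2.connectedComponentsWithStats(m); i=1+np.argmax(s[1:,4]); return c[i],s[i]
for nm,lo,hi in(('red',(0,150,120),(8,255,255)),('green',(45,150,60),(80,255,255)),('blue',(100,150,60),(130,255,255))):
    try:c,s=blob(lo,hi)
    except ValueError: print(nm,'none'); continue
    p=onz('wrist',[c],.018,T)[0]; print(nm,c,s,f(p))
    if s[4]<300: continue
    x,y=c.astype(int); r=36; x0,y0=max(0,x-r),max(0,y-r)
    g=im[y0:y+r,x0:x+r].astype(int); hs=hsv[y0:y+r,x0:x+r]
    m=((g.max(2)<70)|((hs[...,1]>130)&(g.max(2)>60))).astype(np.uint8)
    m=cv2.morphologyEx(m,cv2.MORPH_OPEN,np.ones((5,5)))
    n,l,st,ce=cv2.connectedComponentsWithStats(m); k=l[y-y0,x-x0]
    cn=cv2.findContours((l==k).astype(np.uint8),0,1)[0][0]
    b=cv2.boxPoints(cv2.minAreaRect(cn))+[x0,y0]; w=onz('wrist',b,.014,T)[:,:2]
    e=np.roll(w,-1,0)-w; print('  box',b.round(0).tolist(),'len',np.linalg.norm(e,axis=1).round(4),'ang',np.round(np.degrees(np.arctan2(e[:,1],e[:,0]))%90,1))
print('bay mark centres',f(onz('wrist',[(335.5,119.5),(339,206),(341,281.5)],.01,T)))
print('stops',f(onz('wrist',[(350,94),(352,184),(354,262)],.016,T)))
cv2.imwrite('pics/wz.png',cv2.resize(im[50:340,235:385],None,fx=2,fy=2,interpolation=2))
s=cv2.imread('pics/scene0.png'); cv2.imwrite('pics/sz.png',cv2.resize(s[200:330,120:310],None,fx=4,fy=4,interpolation=2))
E
```

```text
red [136.5917603   18.91510612] [122   2  30  34 801] [0.4428, 0.1471, 0.018]
  box [[122.0, 2.0], [151.0, 2.0], [151.0, 35.0], [122.0, 35.0]] len [0.0266 0.0277 0.0272 0.0278] ang [89.3 84.3 89.4 83.1]
green [169.82226562 198.7265625 ] [157 187  26  25 512] [0.4581, -0.0223, 0.018]
  box [[157.0, 187.0], [182.0, 187.0], [182.0, 211.0], [157.0, 211.0]] len [0.0262 0.0263 0.0268 0.0264] ang [89.9 85.3 90.  84.1]
blue none
bay mark centres [[0.6282, 0.0571, 0.01], [0.6358, -0.0327, 0.01], [0.6424, -0.1228, 0.01]]
stops [[0.6402, 0.0813, 0.016], [0.6471, -0.0072, 0.016], [0.6545, -0.0955, 0.016]]
```

View pics/sz.png

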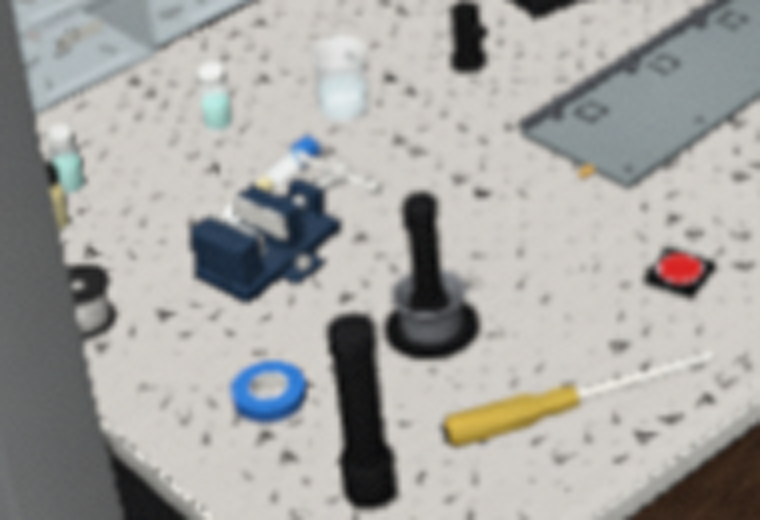

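View pics/wz.png

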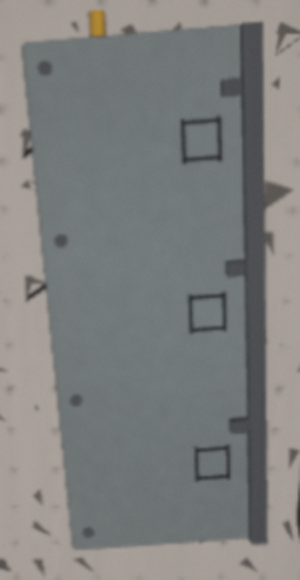

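The zoom confirms the torch in the cup at scene (227,265). The plate marks lie at bay centres. No blue filter is visible anywhere, the blue ring being tape. I'll move above green.

```bash
cat >> h.py <<'E'
def to(p,yaw=None,down=True):
    """tool delta to world pos p; yaw: tool x = -(cos,sin), tool y = (-sin,cos)... z down"""
    T=pose(); t=(np.array(p)-T[:3,3])@T[:3,:3]*1000
    if yaw is None: rv=np.zeros(3)
    else:
        c,s=np.cos(yaw),np.sin(yaw); G=np.array([[-c,-s,0],[-s,c,0],[0,0,-1]]); rv=R.from_matrix(T[:3,:3].T@G).as_rotvec()
    print('to',np.round(p,4),'mm',t.round(1),'rot',rv.round(4))
PY=.078
def bayp(i,dx=0,dy=0,z=.014): # plate-frame offset from bay centre, mm
    b=np.array([[.6285,.0570],[.6357,-.0327],[.6427,-.1226]])[i]
    return np.r_[b+np.array([[np.cos(PY),-np.sin(PY)],[np.sin(PY),np.cos(PY)]])@[dx/1000,dy/1000],z]
def filt(col,z=.018,name='f'):
    im,T=snap('wrist',name); hsv=cv2.cvtColor(im,cv2.COLOR_BGR2HSV)
    lo,hi={'red':((0,150,100),(8,255,255)),'green':((45,150,50),(80,255,255))}[col]
    m=cv2.inRange(hsv,lo,hi); n,l,s,c=cv2.connectedComponentsWithStats(m); i=1+np.argmax(s[1:,4]); p=onz('wrist',[c[i]],z,T)[0]
    sz=np.sqrt(s[i,4]/.785); x,y=c[i].astype(int); r=int(1.25*sz); y0,x0=max(0,y-r),max(0,x-r)
    v=im[y0:y+r,x0:x+r].max(2); d=((v<75)|(m[y0:y+r,x0:x+r]>0)).astype(np.uint8); d=cv2.morphologyEx(cv2.morphologyEx(d,cv2.MORPH_CLOSE,np.ones((5,5))),cv2.MORPH_OPEN,np.ones((9,9)))
    n,l2,_,_=cv2.connectedComponentsWithStats(d); cn=cv2.findContours((l2==l2[y-y0,x-x0]).astype(np.uint8),0,1)[0][0]
    b=cv2.boxPoints(cv2.minAreaRect(cn))+[x0,y0]; w=onz('wrist',b,z,T)[:,:2]; e=np.roll(w,-1,0)-w
    print(col,'px',c[i].round(1),'pos',p.round(4),'box ctr',w.mean(0).round(4),'len',np.linalg.norm(e,axis=1).round(4),'yaw',np.round((np.arctan2(e[:,1],e[:,0])+.78)%1.5708-.78,3)); return p
E
python3 -c "
from h import *
to([.4581-.0,-.0223,.15],.2)"
```

```text
to [ 0.4581 -0.0223  0.15  ] mm [ -22.4 -116.4   80.7] rot [-7.0000e-04 -1.4000e-03 -1.7708e+00]
```

Request:
carry_out(
  deltas="-22 -116 80 0 0 -1.77 0;-22 -116 80 0 0 -1.77 0;-22 -116 80 0 0 -1.77 0;-22 -116 80 0 0 -1.77 0;-22 -116 80 0 0 -1.77 0;-22 -116 80 0 0 -1.77 0;-22 -116 80 0 0 -1.77 0;-22 -116 80 0 0 -1.77 0;-22 -116 80 0 0 -1.77 0;-22 -116 80 0 0 -1.77 0;-22 -116 80 0 0 -1.77 0",
)

```text
time_s: 1.52
eef_pos: [0.4588, -0.0219, 0.1511]
eef_rot: [-0.0, -0.099, 0.995, 0.0]
wrist_force: [-0.6, 0.5, -0.2]
opening: 1.001
grasp_force: 0.0
```

```bash
python3 -c "
from h import *
p=filt('green',name='g1'); to([p[0],p[1],.0],.2)"
```

```text
green px [278.3 190.2] pos [ 0.4524 -0.0256  0.018 ] box ctr [ 0.4518 -0.026 ] len [0.0361 0.0378 0.0375 0.0378] yaw [0.197 0.214 0.197 0.176]
to [ 0.4524 -0.0256  0.    ] mm [  7.   -2.4 151.1] rot [ 0.0001 -0.0003 -0.0026]
```

View pics/g1.png

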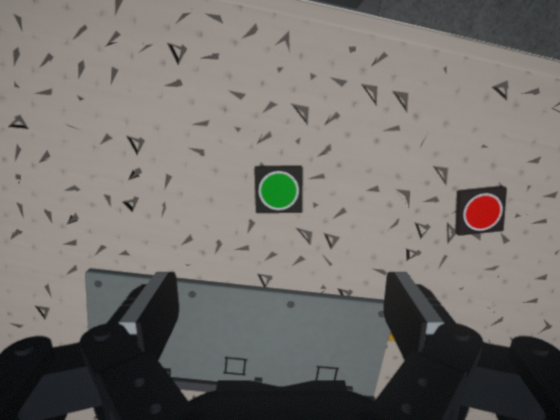

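Filter green is centred at (278,190), aligned with the tool. Red is at (484,211). The filters' tops on the table are at z=0.008, so I'll correct for that.

```bash
python3 -c "
from h import *
T=np.load('pics/g1.npy')
p=onz('wrist',[(278.3,190.2)],.008,T)[0]; r=onz('wrist',[(484,211.5)],.008,T)[0]; print(p,r)
print('red edge',onz('wrist',[(456.5,193),(505,187.5),(457.5,235.5),(506.5,229)],.008,T)[:,:2].round(4).tolist())
c,s=np.cos(.2),np.sin(.2)
q=p[:2]-.005*np.r_[c,s]
to([*q,.03],.2);to([*q,.002],.2)"
```

```text
[ 0.45479705 -0.02524053  0.008     ] [0.43863786 0.1499237  0.008     ]
red edge [[0.4279, 0.1212], [0.4153, 0.1598], [0.4639, 0.135], [0.4498, 0.1751]]
to [ 0.4499 -0.0262  0.03  ] mm [  9.6  -2.5 121.1] rot [ 0.0001 -0.0003 -0.0026]
to [ 0.4499 -0.0262  0.002 ] mm [  9.6  -2.5 149.1] rot [ 0.0001 -0.0003 -0.0026]
```

Request:
carry_out(
  deltas="9.6 -2.5 60 0 0 0 0;9.6 -2.5 120 0 0 0 0;9.6 -2.5 152 0 0 0 0;9.6 -2.5 152 0 0 0 0;9.6 -2.5 152 0 0 0 1;9.6 -2.5 152 0 0 0 1;9.6 -2.5 152 0 0 0 1;9.6 -2.5 152 0 0 0 1;9.6 -2.5 152 0 0 0 1;9.6 -2.5 152 0 0 0 1",
)

```text
time_s: 2.82
eef_pos: [0.4516, -0.0268, 0.0013]
eef_rot: [0.001, -0.099, 0.995, -0.001]
wrist_force: [-2.9, 0.4, 11.0]
opening: 0.443
grasp_force: 59.4
```

Request:
carry_out(
  deltas="0 0 0 0 0 0 1;0 0 -40 0 0 0 1;0 0 -90 0 0 0 1;0 0 -90 0 0 0 1",
)

```text
time_s: 3.32
eef_pos: [0.4538, -0.0274, 0.094]
eef_rot: [0.005, -0.099, 0.995, -0.002]
wrist_force: [0.2, 1.3, -1.4]
opening: 0.442
grasp_force: 61.1
```

```bash
python3 -c "
from h import *
print(pose().round(4).tolist(), sensors.get_obs()['opening'])
snap('wrist','g2'); snap('side','s2')
to(bayp(2,-11-5,-8,.060),PY)"; python3 -c "
import cv2,numpy as np
a=cv2.imread('pics/g2.png');b=cv2.imread('pics/s2.png')
cv2.imwrite('pics/gs2.png',np.hstack([cv2.resize(a[200:420,150:410],(400,338)),cv2.resize(b[150:300,200:380],(400,338),interpolation=2)]))"
```

```text
[[-0.9802, -0.1979, 0.0097, 0.4538], [-0.198, 0.9802, -0.0032, -0.0274], [-0.0088, -0.0051, -0.9999, 0.094], [0.0, 0.0, 0.0, 1.0]] 0.44186758020921446
to [ 0.6274 -0.1318  0.06  ] mm [-152.3 -138.2   30.7] rot [-0.0011  0.0023  0.1212]
```

View pics/gs2.png

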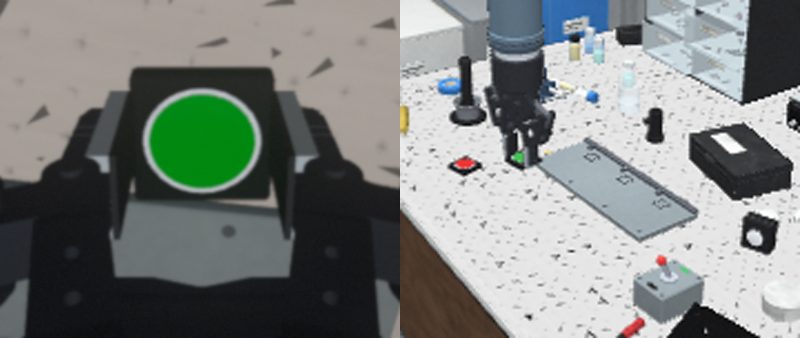

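```bash
cat >> h.py <<'E'
def held(col,name,tz=-.0067):
    im,T=snap('wrist',name); hsv=cv2.cvtColor(im,cv2.COLOR_BGR2HSV)
    lo,hi={'red':((0,150,100),(8,255,255)),'green':((45,150,50),(80,255,255))}[col]
    m=cv2.inRange(hsv,lo,hi); n,l,s,c=cv2.connectedComponentsWithStats(m); i=1+np.argmax(s[1:,4])
    p=onz('wrist',[c[i]],tz,np.eye(4))[0]; print('held at tool mm',(p*1000).round(1),'px',c[i]); return p
E
python3 -c "
from h import *
p=held('green','g3')
T=pose()
B=bayp(2,-10,-8); c,s=np.cos(PY),np.sin(PY); G=np.array([[-c,-s],[-s,c]])
q=B[:2]-G@p[:2]; print(q)
to([*q,.05],PY)"
```

```text
held at tool mm [-3.3 -0.3 -6.7] px [280.98702532 291.51613924]
[ 0.6299983  -0.13136489]
to [ 0.63   -0.1314  0.05  ] mm [-155.9 -138.8   39.1] rot [ 0.     -0.      0.1211]
```

Request:
carry_out(
  deltas="-40 -35 0 0 0 0.121 1;-80 -70 10 0 0 0.121 1;-120 -105 20 0 0 0.121 1;-156 -139 39 0 0 0.121 1;-156 -139 39 0 0 0.121 1;-156 -139 39 0 0 0.121 1",
)

```text
time_s: 4.22
eef_pos: [0.6288, -0.131, 0.048]
eef_rot: [-0.002, -0.039, 0.999, 0.001]
wrist_force: [-0.0, -0.7, 0.1]
opening: 0.44
grasp_force: 61.1
```

```bash
python3 -c "
from h import *
p=held('green','g4')
T=np.load('pics/g4.npy')
print('bay2 stop corner px pred',proj('wrist',[bayp(2,0,0,.01),bayp(2,10,20,.016),bayp(2,20,20,.016),bayp(1,0,0,.01)],T).round(0).tolist())
B=bayp(2,-10,-8); c,s=np.cos(PY),np.sin(PY); G=np.array([[-c,-s],[-s,c]])
to([*(B[:2]-G@p[:2]),.012],PY)"
```

```text
held at tool mm [-3.3 -0.3 -6.7] px [280.99651126 291.39327624]
bay2 stop corner px pred [[294.0, 268.0], [331.0, 290.0], [330.0, 305.0], [454.0, 268.0]]
to [ 0.63   -0.1313  0.012 ] mm [-0.9 -0.6 37.2] rot [ 0.0013 -0.0023  0.0004]
```

View pics/g4.png

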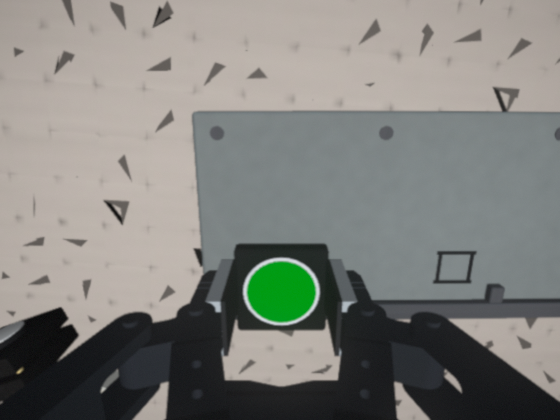

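Bay 1's mark at (455,267) agrees with the prediction (454,268). I'll lower and release.

Request:
carry_out(
  deltas="-1 -0.5 36 0 0 0 1;-1 -0.5 37 0 0 0 1;-1 -0.5 37 0 0 0 1;-1 -0.5 37 0 0 0 0.25;-1 -0.5 37 0 0 0 0.25;-1 -0.5 37 0 0 0 0.25;-1 -0.5 37 0 0 0 0.25",
)

```text
time_s: 5.15
eef_pos: [0.6316, -0.1321, 0.0134]
eef_rot: [0.0, -0.039, 0.999, -0.0]
wrist_force: [-0.5, -0.7, -0.6]
opening: 0.753
grasp_force: 0.0
```

Request:
carry_out(
  deltas="0 0 -50 0 0 0 0.25;50 0 -100 0 0 0 1;50 0 -100 0 0 0 1;50 0 -100 0 0 0 1;50 0 -100 0 0 0 1",
)

```text
time_s: 5.78
eef_pos: [0.5815, -0.1357, 0.1118]
eef_rot: [-0.001, -0.039, 0.999, 0.001]
wrist_force: [0.6, -0.3, 0.2]
opening: 0.0
grasp_force: 0.0
```

```bash
python3 -c "
from h import *
p=filt('green',.018,'g5'); d=p[:2]-bayp(2)[:2]; c,s=np.cos(PY),np.sin(PY); print('off plate mm',1000*(d@[c,s]),1000*(d@[-s,c]))
T=np.load('pics/g5.npy'); print(proj('wrist',[bayp(2,0,0,.01),bayp(2,20,20,.016),bayp(2,10,20,.016)],T))
to(bayp(2,-48,-8,.014),PY)
"
```

```text
Traceback (most recent call last):
  File "h.py", line 39, in filt
    m=cv2.inRange(hsv,lo,hi); n,l,s,c=cv2.connectedComponentsWithStats(m); i=1+np.argmax(s[1:,4]); p=onz('wrist',[c[i]],z,T)[0]
                                                                               ~~~~~~~~~^^^^^^^^^
ValueError: attempt to get argmax of an empty sequence
```

View pics/g5.png

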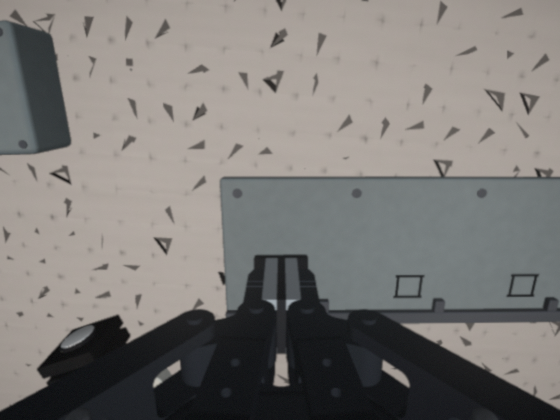

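The closed fingers hide the filter in this view. I'll push by contact instead.

```bash
python3 -c "
from h import *
to(bayp(2,-54,-8,.0135),PY); to(bayp(2,-31,-8,.0135),PY)
"
```

```text
to [ 0.5895 -0.1348  0.0135] mm [-8.3  0.1 98.1] rot [ 0.0012 -0.002   0.0004]
to [ 0.6124 -0.133   0.0135] mm [-31.3   0.1  98.1] rot [ 0.0012 -0.002   0.0004]
```

Request:
carry_out(
  deltas="-4 0 50 0 0 0 1;-8 0 95 0 0 0 1;-8 0 98 0 0 0 1;-8 0 98 0 0 0 1;-14 0 98 0 0 0 1;-20 0 98 0 0 0 1;-25 0 98 0 0 0 1;-28 0 98 0 0 0 1;-29 0 98 0 0 0 1;-29 0 98 0 0 0 1",
)

```text
time_s: 7.08
eef_pos: [0.6106, -0.134, 0.0158]
eef_rot: [-0.0, -0.039, 0.999, -0.0]
wrist_force: [-3.2, -0.4, 6.3]
opening: 0.006
grasp_force: 3.1
```

Request:
carry_out(
  deltas="-1 0 0 0 0 0 1;-2 0 0 0 0 0 1;-2 0 0 0 0 0 1",
)

```text
time_s: 7.45
eef_pos: [0.6125, -0.1338, 0.0158]
eef_rot: [-0.0, -0.039, 0.999, -0.0]
wrist_force: [-3.6, 0.5, 5.8]
opening: -0.001
grasp_force: 3.3
```

```bash
python3 -c "
from h import *
im,_=snap('side','s6'); sc,_=snap('scene','c6'); w,_=snap('wrist','g6')
print(proj('side',[bayp(2)]),proj('scene',[bayp(2)]))
u=proj('side',[bayp(2)])[0].astype(int); a=cv2.resize(im[u[1]-50:u[1]+40,u[0]-60:u[0]+60],(480,360),interpolation=2)
cv2.imwrite('pics/x6.png',np.hstack([a,cv2.resize(w[150:330,200:360],(320,360),interpolation=2)]))
"
```

```text
[[317.31851508 238.57621886]] [[302.6126944  203.62629428]]
```

View pics/x6.png

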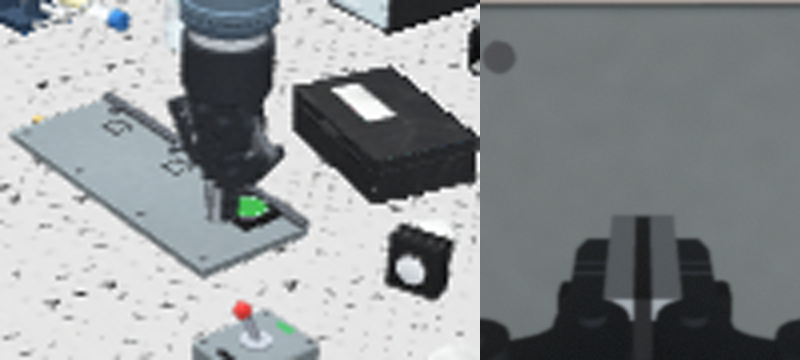

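Request:
carry_out(
  deltas="-1 0 -4 0 0 0 1;-2 0 -4 0 0 0 1;-2 0 -4 0 0 0 1",
)

```text
time_s: 7.98
eef_pos: [0.6148, -0.1334, 0.0192]
eef_rot: [0.0, -0.039, 0.999, -0.0]
wrist_force: [-0.9, 0.4, 0.0]
opening: -0.001
grasp_force: 0.0
```

Request:
carry_out(
  deltas="-1 0 0 0 0 0 1;-2 0 0 0 0 0 1;-2 0 0 0 0 0 1;-2 0 0 0 0 0 1",
)

```text
time_s: 8.48
eef_pos: [0.6166, -0.1333, 0.0192]
eef_rot: [-0.0, -0.039, 0.999, 0.0]
wrist_force: [-1.2, -0.4, 0.4]
opening: -0.001
grasp_force: 0.0
```

Request:
carry_out(
  deltas="-1 0 0 0 0 0 1;-2 0 0 0 0 0 1;-2 0 0 0 0 0 1",
)

```text
time_s: 8.85
eef_pos: [0.6187, -0.1332, 0.0193]
eef_rot: [0.0, -0.039, 0.999, -0.0]
wrist_force: [0.2, -0.4, 0.6]
opening: -0.002
grasp_force: 0.0
```

Request:
carry_out(
  deltas="-1 0 0 0 0 0 1;-2 0 0 0 0 0 1;-2 0 0 0 0 0 1",
)

```text
time_s: 9.22
eef_pos: [0.6207, -0.133, 0.0193]
eef_rot: [0.0, -0.039, 0.999, -0.0]
wrist_force: [0.7, 0.3, -0.0]
opening: -0.005
grasp_force: 0.0
```

Request:
carry_out(
  deltas="0 0 -60 0 0 0 1;-20 0 -120 0 0 0 1;-20 0 -135 0 0 0 1;-20 0 -135 0 0 0 1;-20 0 -135 0 0 0 1",
)

```text
time_s: 9.85
eef_pos: [0.6389, -0.1309, 0.1518]
eef_rot: [-0.002, -0.039, 0.999, 0.001]
wrist_force: [-0.2, 0.4, -1.1]
opening: -0.003
grasp_force: 0.0
```

```bash
cat >> h.py <<'E'
def off(col,i,name):
    p=filt(col,.018,name); d=p[:2]-bayp(i)[:2]; c,s=np.cos(PY),np.sin(PY); print('off from flush, plate mm',1000*(d@[c,s]).round(4),1000*(d@[-s,c]).round(4))
E
python3 -c "
from h import *
off('green',2,'g7'); T=np.load('pics/g7.npy'); print(T.round(4).tolist())
print(proj('wrist',[bayp(2,20,-25,.016),bayp(2,20,20,.016),bayp(2,10,20,.016),bayp(1,0,0,.01)],T).round(0).tolist())
im=cv2.imread('pics/g7.png'); cv2.imwrite('pics/g7c.png',cv2.resize(im[100:340,180:460],(700,600),interpolation=2))
"
```

```text
green px [280.3 202.2] pos [ 0.6416 -0.1314  0.018 ] box ctr [ 0.6414 -0.1316] len [0.0412 0.0381 0.0412 0.0397] yaw [0.057 0.077 0.096 0.077]
off from flush, plate mm -1.8 -8.6
[[-0.9969, -0.078, -0.0038, 0.6389], [-0.078, 0.997, 0.0015, -0.1309], [0.0037, 0.0018, -1.0, 0.1518], [0.0, 0.0, 0.0, 1.0]]
[[261.0, 227.0], [315.0, 227.0], [315.0, 215.0], [399.0, 202.0]]
```

View pics/g7c.png

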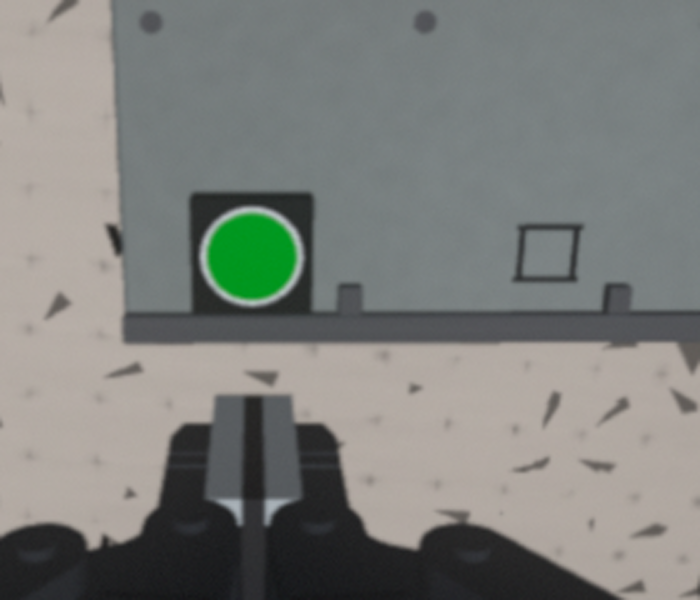

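Green lies against the rail with about 10 px (8 mm) to go to its left stop. Next is the left push.

```bash
python3 -c "
from h import *
print('mount',onz('wrist',[(80,340)],.03,np.load('pics/g5.npy')))
to(bayp(2,4,-54,.05),PY); to(bayp(2,4,-54,.0145),PY)
"
```

```text
mount [[ 0.6890692  -0.27967291  0.03      ]]
to [ 0.6509 -0.1761  0.05  ] mm [ -9.  -46.3 101.4] rot [ 0.0021 -0.0042  0.    ]
to [ 0.6509 -0.1761  0.0145] mm [ -9.2 -46.3 136.9] rot [ 0.0021 -0.0042  0.    ]
```

Request:
carry_out(
  deltas="-9 -46 30 0 0 0 1;-9 -46 90 0 0 0 1;-9 -46 130 0 0 0 1;-9 -46 137 0 0 0 1;-9 -46 137 0 0 0 1;-9 -46 137 0 0 0 1",
)

```text
time_s: 10.65
eef_pos: [0.6547, -0.1772, 0.0196]
eef_rot: [0.002, -0.039, 0.999, -0.001]
wrist_force: [0.2, 0.2, 0.4]
opening: 0.0
grasp_force: 0.0
```

Request:
carry_out(
  deltas="0 4 0 0 0 0 1;0 8 0 0 0 0 1;0 12 0 0 0 0 1;0 15 0 0 0 0 1;0 16 0 0 0 0 1;0 16 0 0 0 0 1",
)

```text
time_s: 11.4
eef_pos: [0.6518, -0.1606, 0.0172]
eef_rot: [-0.0, -0.039, 0.999, 0.0]
wrist_force: [-0.3, -0.5, 0.5]
opening: -0.001
grasp_force: 0.0
```

Request:
carry_out(
  deltas="0 1 0 0 0 0 1;0 2 0 0 0 0 1;0 2 0 0 0 0 1",
)

```text
time_s: 11.78
eef_pos: [0.6516, -0.1586, 0.0172]
eef_rot: [-0.0, -0.039, 0.999, 0.0]
wrist_force: [-0.1, 1.2, 0.8]
opening: -0.004
grasp_force: 0.0
```

Request:
carry_out(
  deltas="0 0 2 0 0 0 1;0 1 2 0 0 0 1;0 2 2 0 0 0 1;0 2 2 0 0 0 1;0 2 2 0 0 0 1",
)

```text
time_s: 12.4
eef_pos: [0.6516, -0.1566, 0.0153]
eef_rot: [0.0, -0.039, 0.999, -0.0]
wrist_force: [-0.5, -0.3, 0.2]
opening: -0.002
grasp_force: 0.0
```

Request:
carry_out(
  deltas="0 1 0 0 0 0 1;0 2 0 0 0 0 1;0 2 0 0 0 0 1;0 2 0 0 0 0 1",
)

```text
time_s: 12.9
eef_pos: [0.6514, -0.1546, 0.0153]
eef_rot: [-0.0, -0.039, 0.999, 0.0]
wrist_force: [0.2, -0.2, -0.5]
opening: 0.0
grasp_force: 0.0
```

Request:
carry_out(
  deltas="0 0 -60 0 0 0 1;0 20 -120 0 0 0 1;0 25 -135 0 0 0 1;0 25 -135 0 0 0 1;0 25 -135 0 0 0 1;0 25 -135 0 0 0 1;0 25 -135 0 0 0 1",
)

```text
time_s: 13.78
eef_pos: [0.6487, -0.1298, 0.1486]
eef_rot: [-0.001, -0.039, 0.999, 0.0]
wrist_force: [-0.1, -0.1, -0.4]
opening: 0.003
grasp_force: 0.0
```

```bash
python3 -c "
from h import *
off('green',2,'g8'); print(pose()[:3,3], sensors.get_obs()['time_s'])
im=cv2.imread('pics/g8.png'); hsv=cv2.cvtColor(im,cv2.COLOR_BGR2HSV); 
g=cv2.cvtColor(im,cv2.COLOR_BGR2GRAY); ys,xs=np.where(cv2.inRange(hsv,(45,150,50),(80,255,255))); cx,cy=int(xs.mean()),int(ys.mean())
r=int((xs.max()-xs.min())*.62); print(cx,cy,'row of pix left->right above rail (y+~15mm)',g[cy+12,cx:cx+45].tolist()); print('col down',g[cy:cy+45,cx+r-2].tolist())"
```

```text
green px [285.7 188.9] pos [ 0.6395 -0.127   0.018 ] box ctr [ 0.64   -0.1267] len [0.0423 0.0388 0.0423 0.0405] yaw [0.061 0.077 0.101 0.076]
off from flush, plate mm -3.6 -4.1000000000000005
[ 0.64888528 -0.12983286  0.14903147] 13.825
240 163 row of pix left->right above rail (y+~15mm) [122, 123, 121, 122, 121, 123, 121, 124, 123, 124, 123, 124, 124, 125, 124, 123, 125, 124, 124, 122, 108, 81, 54, 43, 43, 45, 44, 44, 48, 72, 113, 157, 178, 169, 145, 120, 103, 94, 94, 93, 94, 94, 94, 95, 95]
col down [128, 128, 128, 128, 126, 128, 127, 128, 129, 129, 129, 129, 127, 129, 127, 128, 127, 128, 129, 128, 129, 127, 128, 128, 128, 127, 127, 127, 126, 127, 126, 126, 128, 127, 127, 126, 126, 126, 122, 103, 76, 58, 52, 53, 52]
```

Green moved 4.5 mm and about 4 mm remains. I'll continue the same push.

Request:
carry_out(
  deltas="0 -32 40 0 0 0 1;0 -32 100 0 0 0 1;0 -32 135 0 0 0 1;0 -32 135 0 0 0 1;0 -32 135 0 0 0 1;0 -28 135 0 0 0 1;0 -25 135 0 0 0 1;0 -23 135 0 0 0 1;0 -22 135 0 0 0 1;0 -21.5 135 0 0 0 1;0 -21.5 135 0 0 0 1",
)

```text
time_s: 15.2
eef_pos: [0.6511, -0.1512, 0.0153]
eef_rot: [-0.0, -0.039, 0.999, 0.0]
wrist_force: [0.0, -0.4, 0.4]
opening: 0.002
grasp_force: 0.0
```

Request:
carry_out(
  deltas="0 0.5 0 0 0 0 1;0 1 0 0 0 0 1;0 1 0 0 0 0 1",
)

```text
time_s: 15.58
eef_pos: [0.651, -0.1501, 0.0152]
eef_rot: [-0.0, -0.039, 0.999, 0.0]
wrist_force: [-0.4, -0.1, -0.3]
opening: -0.002
grasp_force: 0.1
```

Request:
carry_out(
  deltas="0 0.5 0 0 0 0 1;0 1 0 0 0 0 1;0 1 0 0 0 0 1",
)

```text
time_s: 15.95
eef_pos: [0.6509, -0.1491, 0.0153]
eef_rot: [-0.0, -0.039, 0.999, 0.0]
wrist_force: [0.6, -0.3, -0.3]
opening: -0.0
grasp_force: 0.1
```

Request:
carry_out(
  deltas="0 0.5 0 0 0 0 1;0 1 0 0 0 0 1;0 1 0 0 0 0 1",
)

```text
time_s: 16.32
eef_pos: [0.6508, -0.1481, 0.0153]
eef_rot: [-0.0, -0.039, 0.999, 0.0]
wrist_force: [-0.6, -0.5, -0.3]
opening: -0.001
grasp_force: 0.1
```

Request:
carry_out(
  deltas="0 0.5 0 0 0 0 1;0 1 0 0 0 0 1;0 1 0 0 0 0 1",
)

```text
time_s: 16.7
eef_pos: [0.6508, -0.1478, 0.0154]
eef_rot: [0.0, -0.039, 0.999, -0.0]
wrist_force: [-0.5, -4.2, 0.0]
opening: -0.004
grasp_force: 2.0
```

```bash
python3 -c "
from h import *
im,T=snap('wrist','g9'); s,_=snap('side','s9')
m=cv2.inRange(cv2.cvtColor(im,cv2.COLOR_BGR2HSV),(45,150,50),(80,255,255)); print(m.sum()/255)
hs=cv2.cvtColor(s,cv2.COLOR_BGR2HSV); y,x=np.where(cv2.inRange(hs,(45,120,50),(80,255,255))[200:260]); print(x.mean(),y.mean()+200,len(x)); print(onz('side',[(x.mean(),y.mean()+200)],.018),bayp(2))"
```

```text
3283.0
322.0 236.0 28
[[ 0.66224876 -0.12230394  0.018     ]] [ 0.6427 -0.1226  0.014 ]
```

Request:
carry_out(
  deltas="0 -5 0 0 0 0 1;0 -5 -35 0 0 0 1;30 0 -40 0 0 0 1;52 26 -40 0 0 0 1;52 26 -20 0 0 0 1;52 26 0 0 0 0 1;52 26 0 0 0 0 1;52 26 0 0 0 0 1;47 26 0 0 0 0 1;42 26 0 0 0 0 1;38 26 0 0 0 0 1;38 26 0 0 0 0 1",
)

```text
time_s: 18.3
eef_pos: [0.6114, -0.1243, 0.0156]
eef_rot: [0.0, -0.039, 0.999, -0.0]
wrist_force: [0.6, 0.6, 0.0]
opening: 0.0
grasp_force: 0.1
```

Request:
carry_out(
  deltas="-1 0 0 0 0 0 1;-2 0 0 0 0 0 1;-3 0 0 0 0 0 1;-3 0 0 0 0 0 1",
)

```text
time_s: 18.8
eef_pos: [0.6127, -0.1241, 0.0152]
eef_rot: [-0.001, -0.039, 0.999, 0.0]
wrist_force: [-6.0, -1.7, 6.1]
opening: -0.001
grasp_force: 4.3
```

Request:
carry_out(
  deltas="-1 0 0 0 0 0 1;-2 0 0 0 0 0 1;-2 0 0 0 0 0 1",
)

```text
time_s: 19.18
eef_pos: [0.6129, -0.124, 0.0151]
eef_rot: [-0.003, -0.039, 0.999, 0.0]
wrist_force: [-12.7, -2.4, 11.1]
opening: 0.001
grasp_force: 8.6
```

Rail contact confirmed at 12 N. I'll back off and check green.

Request:
carry_out(
  deltas="15 0 0 0 0 0 1;15 0 -50 0 0 0 1;-10 0 -110 0 0 0 1;-35 0 -135 0 0 0 0;-35 0 -135 0 0 0 0;-35 0 -135 0 0 0 0;-35 0 -135 0 0 0 0",
)

```text
time_s: 20.05
eef_pos: [0.649, -0.1207, 0.1479]
eef_rot: [-0.002, -0.039, 0.999, 0.001]
wrist_force: [0.4, 0.3, 1.3]
opening: 0.848
grasp_force: 0.0
```

```bash
python3 -c "
from h import *
off('green',2,'g10'); to([.4386,.1499,.15],.335)
im=cv2.imread('pics/g10.png'); cv2.imwrite('pics/g10c.png',im[100:300,180:460])"
```

```text
green px [279.5 191.8] pos [ 0.6421 -0.1225  0.018 ] box ctr [ 0.6415 -0.1225] len [0.038  0.0399 0.0396 0.0399] yaw [0.077 0.096 0.076 0.056]
off from flush, plate mm -0.6 0.2
to [0.4386 0.1499 0.15  ] mm [188.9 286.3  -0.7] rot [ 0.0019 -0.003  -0.2571]
```

Request:
carry_out(
  deltas="38 57 0 0 0 -0.25 0;76 114 0 0 0 -0.25 0;114 171 0 0 0 -0.25 0;152 228 0 0 0 -0.25 0;189 286 0 0 0 -0.257 0;189 286 0 0 0 -0.257 0;189 286 0 0 0 -0.257 0;189 286 0 0 0 -0.257 0;189 286 0 0 0 -0.257 0;189 286 0 0 0 -0.257 0",
)

```text
time_s: 21.35
eef_pos: [0.4405, 0.1485, 0.1501]
eef_rot: [-0.0, -0.166, 0.986, -0.0]
wrist_force: [-0.5, -0.7, 0.4]
opening: 0.998
grasp_force: 0.0
```

```bash
python3 -c "
from h import *
p=filt('red',.008,'r1'); Y=.335; c,s=np.cos(Y),np.sin(Y)
to([*(p[:2]-.006*np.r_[c,s]),.0025],Y); print(pose().round(4)[:3,2:])"
```

```text
red px [282.3 194. ] pos [0.4387 0.1488 0.008 ] box ctr [0.4382 0.1488] len [0.0382 0.0393 0.0397 0.0393] yaw [0.333 0.353 0.333 0.315]
to [0.4331 0.1468 0.0025] mm [  7.5   0.8 147.7] rot [-0.     -0.0002 -0.0011]
[[-2.000e-04  4.404e-01]
 [-1.000e-04  1.486e-01]
 [-1.000e+00  1.502e-01]]
```

Request:
carry_out(
  deltas="7.5 1 60 0 0 0 0;7.5 1 120 0 0 0 0;7.5 1 148 0 0 0 0;7.5 1 148 0 0 0 0;7.5 1 148 0 0 0 0;7.5 1 148 0 0 0 1;7.5 1 148 0 0 0 1;7.5 1 148 0 0 0 1;7.5 1 148 0 0 0 1;7.5 1 148 0 0 0 1;7.5 1 148 0 0 0 1",
)

```text
time_s: 22.78
eef_pos: [0.4334, 0.1478, 0.0037]
eef_rot: [0.001, -0.167, 0.986, -0.0]
wrist_force: [-3.8, -0.1, 11.9]
opening: 0.439
grasp_force: 58.6
```

Request:
carry_out(
  deltas="0 0 0 0 0 0 1;0 0 -40 0 0 0 1;0 0 -70 0 0 0 1;0 0 -70 0 0 0 1;0 0 -70 0 0 0 1;0 0 -70 0 0 0 1",
)

```text
time_s: 23.52
eef_pos: [0.4315, 0.1476, 0.0711]
eef_rot: [-0.001, -0.167, 0.986, 0.0]
wrist_force: [-0.2, 0.0, -0.4]
opening: 0.434
grasp_force: 60.0
```

```bash
python3 -c "
from h import *
p=held('red','r2',-.0055)
B=bayp(0,-10,-8); c,s=np.cos(PY),np.sin(PY); G=np.array([[-c,-s],[-s,c]])
to([*(B[:2]-G@p[:2]),.06],PY)"
```

```text
held at tool mm [-4.7 -0.4 -5.5] px [280.58506088 292.83349786]
to [0.6145 0.0483 0.06  ] mm [-140.1 -154.    10.7] rot [ 0.0004 -0.0024  0.2571]
```

Request:
carry_out(
  deltas="-30 -35 0 0 0 0.25 1;-65 -75 0 0 0 0.25 1;-100 -112 5 0 0 0.257 1;-140 -154 10 0 0 0.257 1;-140 -154 10 0 0 0.257 1;-140 -154 10 0 0 0.257 1;-140 -154 10 0 0 0.257 1;-140 -154 10 0 0 0.257 1",
)

```text
time_s: 24.58
eef_pos: [0.6148, 0.0491, 0.0625]
eef_rot: [-0.0, -0.04, 0.999, 0.0]
wrist_force: [0.8, -0.9, 0.1]
opening: 0.438
grasp_force: 60.1
```

```bash
python3 -c "
from h import *
p=held('red','r3',-.0055)
B=bayp(0,-10,-8); c,s=np.cos(PY),np.sin(PY); G=np.array([[-c,-s],[-s,c]])
to([*(B[:2]-G@p[:2]),.0142],PY)"
```

```text
held at tool mm [-4.7 -0.5 -5.5] px [280.53495241 292.73679029]
to [0.6145 0.0484 0.0142] mm [ 0.6 -0.6 48.5] rot [-0.      0.0003  0.0011]
```

Request:
carry_out(
  deltas="0.5 -0.5 30 0 0 0 1;0.5 -0.5 48 0 0 0 1;0.5 -0.5 48.5 0 0 0 1;0.5 -0.5 48.5 0 0 0 1;0.5 -0.5 48.5 0 0 0 0.25;0.5 -0.5 48.5 0 0 0 0.25;0.5 -0.5 48.5 0 0 0 0.25;0.5 -0.5 48.5 0 0 0 0.25",
)

```text
time_s: 25.62
eef_pos: [0.6151, 0.0478, 0.0139]
eef_rot: [0.0, -0.039, 0.999, -0.0]
wrist_force: [-0.7, 0.5, -0.3]
opening: 0.751
grasp_force: 0.0
```

Request:
carry_out(
  deltas="0 0 -50 0 0 0 0.25;0 0 -100 0 0 0 1;-20 0 -135 0 0 0 1;-20 0 -135 0 0 0 1;-20 0 -135 0 0 0 1;-20 0 -135 0 0 0 1;-20 0 -135 0 0 0 1",
)

```text
time_s: 26.5
eef_pos: [0.6339, 0.0494, 0.1473]
eef_rot: [-0.001, -0.039, 0.999, 0.0]
wrist_force: [-0.8, -0.8, -0.3]
opening: -0.001
grasp_force: 0.0
```

```bash
python3 -c "
from h import *
off('red',0,'r4');
to(bayp(0,-48,-8,.0150),PY)"
```

```text
red px [280.5 184.4] pos [0.621  0.0478 0.018 ] box ctr [0.6202 0.0478] len [0.0385 0.0377 0.0385 0.0392] yaw [0.057 0.077 0.097 0.077]
off from flush, plate mm -8.200000000000001 -8.6
to [0.5813 0.0453 0.015 ] mm [ 52.8  -0.  132.7] rot [ 0.0004 -0.002   0.0002]
```

Request:
carry_out(
  deltas="53 0 0 0 0 0 1;53 0 60 0 0 0 1;53 0 110 0 0 0 1;53 0 132 0 0 0 1;53 0 132 0 0 0 1;53 0 132 0 0 0 1;48 0 132 0 0 0 1;43 0 132 0 0 0 1;39 0 132 0 0 0 1;37 0 132 0 0 0 1;36 0 132 0 0 0 1;36 0 132 0 0 0 1",
)

```text
time_s: 28.05
eef_pos: [0.599, 0.0465, 0.0178]
eef_rot: [-0.0, -0.039, 0.999, -0.0]
wrist_force: [-5.2, -0.3, 9.6]
opening: 0.001
grasp_force: 4.2
```

Request:
carry_out(
  deltas="-0.5 0 0 0 0 0 1;-1 0 0 0 0 0 1;-1.5 0 0 0 0 0 1;-1.5 0 0 0 0 0 1",
)

```text
time_s: 28.55
eef_pos: [0.6004, 0.0467, 0.0178]
eef_rot: [-0.001, -0.039, 0.999, -0.0]
wrist_force: [-4.4, 0.3, 8.5]
opening: -0.002
grasp_force: 4.3
```

Request:
carry_out(
  deltas="0 0 -15 0 0 0 1;18 0 -15 0 0 0 1;18 0 0 0 0 0 1;18 0 0 0 0 0 1;18 0 0 0 0 0 1;18 0 0 0 0 0 1",
)

```text
time_s: 29.3
eef_pos: [0.5831, 0.0452, 0.0169]
eef_rot: [0.0, -0.039, 0.999, -0.0]
wrist_force: [0.2, 0.7, -0.6]
opening: -0.002
grasp_force: 0.0
```

Request:
carry_out(
  deltas="0 0 3 0 0 0 1;0 0 4.4 0 0 0 1;0 0 4.4 0 0 0 1;-4 0 4.4 0 0 0 1;-8 0 4.4 0 0 0 1;-12 0 4.4 0 0 0 1;-14 0 4.4 0 0 0 1;-14 0 4.4 0 0 0 1",
)

```text
time_s: 30.3
eef_pos: [0.5967, 0.0464, 0.0124]
eef_rot: [0.0, -0.039, 0.999, -0.0]
wrist_force: [-0.3, -0.1, -0.0]
opening: 0.004
grasp_force: 0.0
```

Request:
carry_out(
  deltas="-1 0 0 0 0 0 1;-2 0 0 0 0 0 1;-3 0 0 0 0 0 1;-3 0 0 0 0 0 1",
)

```text
time_s: 30.8
eef_pos: [0.5983, 0.0466, 0.0122]
eef_rot: [-0.001, -0.039, 0.999, -0.0]
wrist_force: [-5.3, -1.0, 4.2]
opening: 0.001
grasp_force: 2.7
```

Request:
carry_out(
  deltas="8 0 0 0 0 0 1;8 0 -35 0 0 0 1;-10 -40 -40 0 0 0 1;-35 -41 -35 0 0 0 1;-35 -41 -10 0 0 0 1;-35 -41 0 0 0 0 1;-35 -41 0 0 0 0 1;-35 -36 0 0 0 0 1;-35 -30 0 0 0 0 1;-35 -25 0 0 0 0 1;-35 -21 0 0 0 0 1;-35 -20 0 0 0 0 1",
)

```text
time_s: 32.3
eef_pos: [0.636, 0.0298, 0.0125]
eef_rot: [0.0, -0.039, 0.999, -0.0]
wrist_force: [0.0, -0.8, 0.5]
opening: 0.0
grasp_force: 0.3
```

Request:
carry_out(
  deltas="0 1 0 0 0 0 1;0 2 0 0 0 0 1;0 2.5 0 0 0 0 1;0 2.5 0 0 0 0 1",
)

```text
time_s: 32.8
eef_pos: [0.6358, 0.0315, 0.0124]
eef_rot: [-0.0, -0.039, 0.999, -0.0]
wrist_force: [-0.1, -2.8, -0.1]
opening: -0.001
grasp_force: 1.3
```

Request:
carry_out(
  deltas="0 0.5 0 0 0 0 1;0 1 0 0 0 0 1;0 1 0 0 0 0 1",
)

```text
time_s: 33.17
eef_pos: [0.6357, 0.0317, 0.0124]
eef_rot: [-0.0, -0.039, 0.999, -0.001]
wrist_force: [-1.0, -6.7, 0.4]
opening: -0.0
grasp_force: 3.3
```

Request:
carry_out(
  deltas="0 -5 0 0 0 0 1;0 -5 -35 0 0 0 1;30 0 -40 0 0 0 1;50 26 -35 0 0 0 1;50 26 -10 0 0 0 1;50 26 0 0 0 0 1;50 26 0 0 0 0 1;50 26 0 0 0 0 1;45 26 0 0 0 0 1;40 26 0 0 0 0 1;38 26 0 0 0 0 1;38 26 0 0 0 0 1",
)

```text
time_s: 34.67
eef_pos: [0.596, 0.0558, 0.0124]
eef_rot: [0.0, -0.039, 0.999, -0.0]
wrist_force: [-0.2, -0.4, 0.1]
opening: -0.001
grasp_force: 0.0
```

Request:
carry_out(
  deltas="-1 0 0 0 0 0 1;-2 0 0 0 0 0 1;-3 0 0 0 0 0 1;-3 0 0 0 0 0 1",
)

```text
time_s: 35.17
eef_pos: [0.5975, 0.056, 0.0122]
eef_rot: [-0.002, -0.039, 0.999, -0.0]
wrist_force: [-5.5, -1.4, 4.7]
opening: 0.001
grasp_force: 2.7
```

Flush. I'll lift and check red, then check green from overhead on the way to the toggle.

Request:
carry_out(
  deltas="12 0 0 0 0 0 1;12 0 -50 0 0 0 1;-10 0 -110 0 0 0 1;-35 0 -138 0 0 0 1;-35 0 -138 0 0 0 1;-35 0 -138 0 0 0 1;-35 0 -138 0 0 0 1",
)

```text
time_s: 36.05
eef_pos: [0.6317, 0.059, 0.1482]
eef_rot: [-0.002, -0.039, 0.999, 0.0]
wrist_force: [-0.4, -0.3, -0.3]
opening: -0.003
grasp_force: 0.0
```

```bash
python3 -c "
from h import *
off('red',0,'r5'); to(bayp(2,6,0,.15),PY)"
```

```text
red px [279.3 195.2] pos [0.6277 0.0571 0.018 ] box ctr [0.6272 0.0572] len [0.0381 0.0393 0.0397 0.0393] yaw [0.077 0.096 0.077 0.056]
off from flush, plate mm -0.8 0.1
to [ 0.6487 -0.1221  0.15  ] mm [  -2.5 -181.8   -1.6] rot [ 0.0006 -0.0034  0.0002]
```

Request:
carry_out(
  deltas="-2 -60 -30 0 0 0 1;-2 -120 -30 0 0 0 1;-2 -182 -30 0 0 0 1;-2 -182 -30 0 0 0 1;-2 -182 -30 0 0 0 1;-2 -182 -30 0 0 0 1",
)

```text
time_s: 36.85
eef_pos: [0.6495, -0.1208, 0.1798]
eef_rot: [-0.001, -0.04, 0.999, 0.0]
wrist_force: [-0.5, 0.4, -0.8]
opening: -0.003
grasp_force: 0.0
```

```bash
python3 -c "
from h import *
off('green',2,'g11')
to([.44,-.335,.22],0.)"
```

```text
green px [279.9 181.9] pos [ 0.6421 -0.1225  0.018 ] box ctr [ 0.6416 -0.1225] len [0.0379 0.0394 0.0393 0.0394] yaw [0.079 0.096 0.079 0.06 ]
off from flush, plate mm -0.6 0.1
to [ 0.44  -0.335  0.22 ] mm [ 226.2 -196.8  -39.9] rot [ 0.0005 -0.0007  0.0802]
```

Request:
carry_out(
  deltas="50 -50 -20 0 0 0 1;100 -100 -40 0 0 0 1;140 -150 -40 0 0 0 1;165 -197 -40 0 0 0.08 1;165 -197 -40 0 0 0.08 1;165 -197 -40 0 0 0.08 1;165 -197 -40 0 0 0.08 1;165 -197 -40 0 0 0.08 1",
)

```text
time_s: 37.9
eef_pos: [0.5017, -0.3301, 0.2202]
eef_rot: [-0.0, -0.0, 1.0, 0.0]
wrist_force: [-0.2, -0.3, -0.8]
opening: 0.001
grasp_force: 0.0
```

```bash
python3 -c "
from h import *
im,T=snap('wrist','b1'); s=cv2.imread('pics/side0.png')
def blobs(im,lo,hi,a=15):
    m=cv2.inRange(cv2.cvtColor(im,cv2.COLOR_BGR2HSV),lo,hi); n,l,st,c=cv2.connectedComponentsWithStats(m); return [(c[i].round(1).tolist(),int(st[i,4])) for i in range(1,n) if st[i,4]>=a]
print('wr red',blobs(im,(0,150,90),(8,255,255))); print('wr green',blobs(im,(45,120,60),(85,255,255))); print('side red',blobs(s,(0,150,90),(8,255,255),5))
print(T[:3,3]); cv2.imwrite('pics/b1c.png',im)"
```

```text
wr red [([225.9, 2.7], 22), ([264.2, 114.9], 364), ([290.9, 191.9], 151)]
wr green [([293.9, 227.2], 98), ([466.8, 303.8], 435)]
side red [([228.7, 222.0], 23), ([317.0, 265.2], 10), ([555.2, 372.3], 116), ([542.9, 397.4], 823), ([503.5, 413.5], 382)]
[ 0.50168685 -0.33007574  0.22022557]
```

View pics/b1c.png

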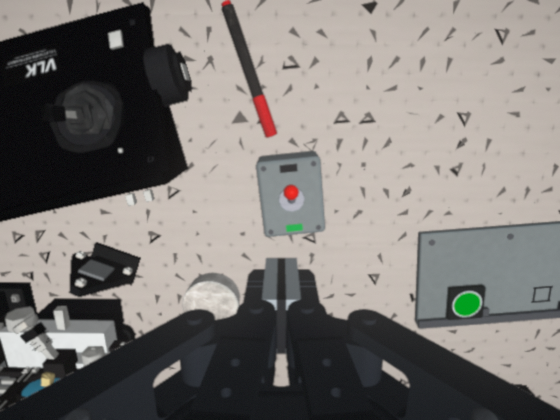

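The ball is at (291,192), the black bar at (288,168) and the green bar at (294,227). The box is nearly aligned with the tool, and the tin sits beyond at (210,297).

```bash
python3 -c "
from h import *
T=np.load('pics/b1.npy')
b=onz('wrist',[(290.9,191.9)],.076,T)[0]; k=onz('wrist',[(288.5,168.5),(293.9,227.2)],.042,T); d=k[1]-k[0]; ya=np.arctan2(d[1],d[0])
print('ball',b,'bars',k.round(4).tolist(),'yaw',ya,'mid',k.mean(0)); print('tri',tri([('wrist',(290.9,191.9),T),('side',(317,265.2),None)]))
e=np.r_[np.cos(ya),np.sin(ya),0]
p=b-.035*e; print('push start',p); to([p[0],p[1],.12],ya)
print('tin',onz('wrist',[(210,295)],.024,T))
"
```

```text
ball [ 0.49890533 -0.32208875  0.076     ] bars [[0.4854, -0.3235, 0.042], [0.5424, -0.3179, 0.042]] yaw 0.09678216358683868 mid [ 0.51393571 -0.32070449  0.042     ]
tri [ 0.49927225 -0.32190891  0.07366026]
push start [ 0.46406912 -0.32547084  0.076     ]
to [ 0.4641 -0.3255  0.12  ] mm [ 37.5   4.9 100.3] rot [ 0.0002 -0.0001 -0.0961]
tin [[ 0.6268397  -0.40714809  0.024     ]]
```

Request:
carry_out(
  deltas="37 5 40 0 0 -0.096 1;37 5 100 0 0 -0.096 1;37 5 150 0 0 -0.096 1;37 5 155 0 0 -0.096 1;37 5 155 0 0 -0.096 1;37 5 155 0 0 -0.096 1",
)

```text
time_s: 38.7
eef_pos: [0.4654, -0.3281, 0.0681]
eef_rot: [0.001, -0.047, 0.999, -0.002]
wrist_force: [-0.2, 0.2, -0.6]
opening: -0.001
grasp_force: 0.0
```

Request:
carry_out(
  deltas="-8 0 0 0 0 0 1;-14 0 0 0 0 0 1;-20 0 0 0 0 0 1;-25 0 0 0 0 0 1;-30 0 0 0 0 0 1;-34 0 0 0 0 0 1;-38 0 0 0 0 0 1;-40 0 0 0 0 0 1;-40 0 0 0 0 0 1",
)

```text
time_s: 39.83
eef_pos: [0.5038, -0.3229, 0.0653]
eef_rot: [0.0, -0.047, 0.999, 0.0]
wrist_force: [0.7, 0.4, 0.6]
opening: 0.0
grasp_force: 0.0
```

Request:
carry_out(
  deltas="20 0 0 0 0 0 1;20 0 -60 0 0 0 1;0 0 -120 0 0 0 1;0 0 -155 0 0 0 1;0 0 -155 0 0 0 0.5;0 0 -155 0 0 0 0.5;0 0 -155 0 0 0 0.5",
)

```text
time_s: 40.7
eef_pos: [0.5027, -0.3222, 0.2184]
eef_rot: [-0.001, -0.047, 0.999, 0.001]
wrist_force: [0.2, -0.2, 0.8]
opening: 0.5
grasp_force: 0.0
```

```bash
python3 -c "
from h import *
im,T=snap('wrist','b2')
m=cv2.inRange(cv2.cvtColor(im,cv2.COLOR_BGR2HSV),(0,150,90),(8,255,255)); n,l,st,c=cv2.connectedComponentsWithStats(m)
for i in range(1,n):
  if st[i,4]>40: print(c[i],st[i,4],onz('wrist',[c[i]],.076,T)[0].round(4))
to([.52,.20,.28],.0)
print('cup tri', tri([('scene',(227,275),None),('side',(230,196),None)]))
for q in ([.515,.305,.109],[.515,.305,.006]): print(proj('scene',[q]),proj('side',[q]))"
```

```text
[261.65927978 111.98891967] 361 [ 0.4369 -0.3434  0.076 ]
[281.5 225.5] 148 [ 0.5284 -0.3193  0.076 ]
to [0.52 0.2  0.28] mm [-66.  518.6 -60.3] rot [ 0.0024 -0.0022  0.094 ]
cup tri [0.52272145 0.31040883 0.02400251]
[[228.22492877 250.75858714]] [[227.74469354 177.18723047]]
[[230.81212044 280.49503589]] [[229.11472499 200.94131656]]
```

Toggle is on, with the ball at x=0.528. Next I'll go above the torch.

Request:
carry_out(
  deltas="-7 60 -40 0 0 0.09 0.5;-14 120 -60 0 0 0.09 0.5;-21 180 -60 0 0 0.09 0.5;-28 240 -60 0 0 0.09 0.5;-35 300 -60 0 0 0.09 0.5;-42 360 -60 0 0 0.09 0.5;-49 420 -60 0 0 0.09 0.5;-56 480 -60 0 0 0.09 0.5;-60 540 -60 0 0 0.094 0.5;-65 600 -60 0 0 0.094 0.5;-72 625 -60 0 0 0.094 0.5;-72 625 -60 0 0 0.094 0",
)

```text
time_s: 42.25
eef_pos: [0.5157, 0.3076, 0.2788]
eef_rot: [-0.001, -0.002, 1.0, -0.0]
wrist_force: [-1.2, -0.5, -0.8]
opening: 0.695
grasp_force: 0.0
```

Request:
carry_out(
  deltas="0 0 0 0 0 0 0;0 0 0 0 0 0 0;0 0 0 0 0 0 0;0 0 0 0 0 0 0;0 0 0 0 0 0 0",
)

```text
time_s: 42.88
eef_pos: [0.5166, 0.3058, 0.2805]
eef_rot: [0.0, 0.0, 1.0, 0.0]
wrist_force: [-0.4, -0.8, 0.1]
opening: 1.002
grasp_force: 0.0
```

```bash
python3 -c "
from h import *
im,T=snap('wrist','t1'); print(T[:3,3])
for q in ([.517,.307,.113],[.517,.307,.04],[.517,.307,0]): print(proj('wrist',[q],T).round(0))
u=proj('wrist',[[.517,.307,.113]],T)[0].astype(int); y0,x0=max(0,u[1]-75),max(0,u[0]-100); print(x0,y0)
cv2.imwrite('pics/t1c.png',cv2.resize(im[y0:y0+150,x0:x0+200],(800,600),interpolation=2))"
```

```text
[0.51660876 0.30581288 0.28051409]
[[283. 189.]]
[[282. 173.]]
[[282. 167.]]
182 113
```

View pics/t1c.png

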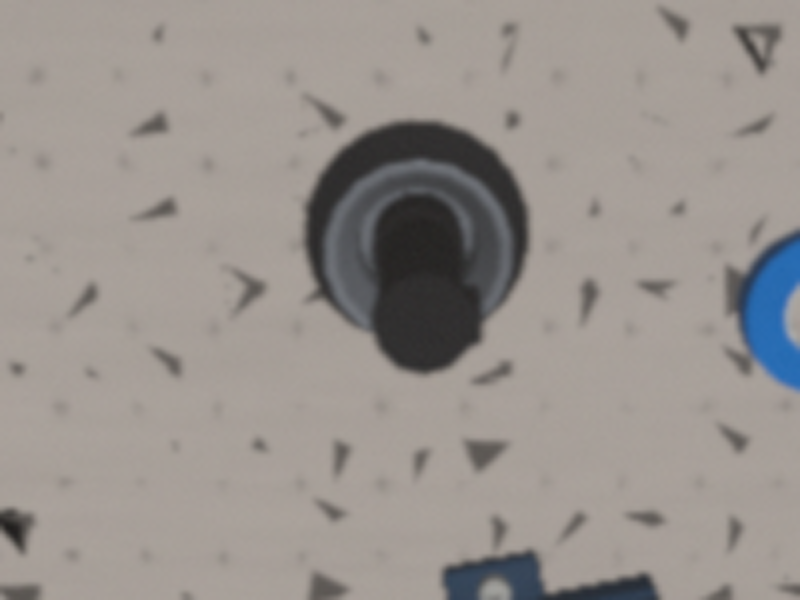

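The torch tail sits at px (288,193), with the clip pointing right (+y), so the fingers must close along world x. The cup is centred near px (287,172). That was picture 14, so from here I'm working numerically.

```bash
python3 -c "
from h import *
T=np.load('pics/t1.npy')
print('tail',onz('wrist',[(288.3,193)],.113,T)); print('cup rim l/r/top',onz('wrist',[(182+81,172),(182+129,172),(287,113+40)],.034,T).round(4).tolist())
print('disc l/r/top',onz('wrist',[(182+76.7,169),(182+131.8,169),(286,113+30.3)],.003,T).round(4).tolist())
print('barrel at rim',onz('wrist',[(286.5,171)],.03,T))
print('big torch base',onz('scene',[(211,322)],0),onz('side',[(195,194)],0),'top',tri([('scene',(208,283),None),('side',(193,165),None)]))
print('vice',onz('wrist',[(304,258)],.05,T))
print(sensors.get_obs()['q'].round(2)); to([.517,.307,.20],-np.pi/2)"
```

```text
tail [[0.52077831 0.31206702 0.113     ]]
cup rim l/r/top [[0.5169, 0.2855, 0.034], [0.5169, 0.3388, 0.034], [0.4958, 0.3121, 0.034]]
disc l/r/top [[0.5192, 0.2788, 0.003], [0.5193, 0.3448, 0.003], [0.4888, 0.3114, 0.003]]
barrel at rim [[0.51655127 0.31165244 0.03      ]]
big torch base [[ 4.31178141e-01  4.42700647e-01 -1.11022302e-16]] [[0.42653395 0.44648621 0.        ]] top [0.42723153 0.44008228 0.13065704]
vice [[0.61394299 0.33179918 0.05      ]]
[ 0.34  0.2   1.48  0.    1.46 -1.23]
to [0.517 0.307 0.2  ] mm [-0.4  1.1 80.5] rot [2.0000e-04 1.0000e-04 1.5708e+00]
```

Request:
carry_out(
  deltas="-5 6 40 0 0 1.571 0.3;-5 6 40 0 0 1.571 0.3;-5 6 40 0 0 1.571 0.3;-5 6 40 0 0 1.571 0.3;-5 6 40 0 0 1.571 0.3;-5 6 40 0 0 1.571 0.3;-5 6 40 0 0 1.571 0.3;-5 6 40 0 0 1.571 0.3;-5 6 40 0 0 1.571 0.3;-5 6 40 0 0 1.571 0.3;-5 6 40 0 0 1.571 0.3",
)

```text
time_s: 44.3
eef_pos: [0.5215, 0.3121, 0.2404]
eef_rot: [-0.0, 0.707, 0.708, 0.0]
wrist_force: [-0.6, 0.1, -0.3]
opening: 0.698
grasp_force: 0.0
```

```bash
python3 -c "
from h import *
im,T=snap('wrist','t2'); print(T[:3,3],sensors.get_obs()['q'].round(2))
print('pred tail',proj('wrist',[[.5208,.3121,.113]],T))
g=im.max(2); u=proj('wrist',[[.5208,.3121,.113]],T)[0].astype(int)
m=(g[u[1]-60:u[1]+60,u[0]-60:u[0]+60]<58).astype(np.uint8); 
for r in range(0,120,6): 
    xs=np.where(m[r])[0]; print(r+u[1]-60, (xs.min()+u[0]-60,xs.max()+u[0]-60,len(xs)) if len(xs) else None)
to([.5213,.312,.13],-np.pi/2);to([.5213,.312,.0525],-np.pi/2)"
```

```text
[0.52149739 0.31209126 0.24040099] [0.34 0.25 1.51 0.   1.38 0.34]
pred tail [[280.58999841 199.672562  ]]
139 None
145 (np.int64(273), np.int64(291), 19)
151 (np.int64(262), np.int64(301), 40)
157 (np.int64(257), np.int64(306), 19)
163 (np.int64(254), np.int64(309), 20)
169 (np.int64(253), np.int64(311), 30)
175 (np.int64(253), np.int64(311), 30)
181 (np.int64(254), np.int64(310), 28)
187 (np.int64(270), np.int64(293), 24)
193 (np.int64(269), np.int64(294), 26)
199 (np.int64(269), np.int64(296), 28)
205 (np.int64(271), np.int64(293), 23)
211 (np.int64(276), np.int64(287), 12)
217 None
223 None
229 None
235 None
241 None
247 None
253 None
to [0.5213 0.312  0.13  ] mm [-1.000e-01 -2.000e-01  1.104e+02] rot [-0.     -0.      0.0012]
to [0.5213 0.312  0.0525] mm [-1.000e-01 -2.000e-01  1.879e+02] rot [-0.     -0.      0.0012]
```

Request:
carry_out(
  deltas="0 0.5 60 0 0 0 0.3;0 0.5 115 0 0 0 0.3;0 0.5 160 0 0 0 0.3;0 0.5 187 0 0 0 0.3;0 0.5 187 0 0 0 0.3;0 0.5 187 0 0 0 0.3",
)

```text
time_s: 45.1
eef_pos: [0.523, 0.3125, 0.0548]
eef_rot: [0.0, 0.707, 0.707, 0.001]
wrist_force: [0.3, 0.4, 0.3]
opening: 0.702
grasp_force: 0.0
```

Request:
carry_out(
  deltas="0 0 0 0 0 0 1;0 0 0 0 0 0 1;0 0 0 0 0 0 1;0 0 0 0 0 0 1;0 0 0 0 0 0 1;0 0 0 0 0 0 1",
)

```text
time_s: 45.85
eef_pos: [0.5227, 0.3124, 0.0548]
eef_rot: [0.0, 0.707, 0.707, 0.001]
wrist_force: [-1.3, -0.1, 7.0]
opening: 0.231
grasp_force: 58.3
```

Request:
carry_out(
  deltas="0 0 -20 0 0 0 1;0 0 -50 0 0 0 1;0 0 -90 0 0 0 1;0 0 -110 0 0 0 1;0 0 -110 0 0 0 1;0 0 -110 0 0 0 1;0 0 -110 0 0 0 1",
)

```text
time_s: 46.72
eef_pos: [0.5209, 0.3116, 0.1614]
eef_rot: [-0.001, 0.707, 0.707, -0.002]
wrist_force: [-0.4, 0.1, -0.9]
opening: 0.234
grasp_force: 58.6
```

```bash
python3 -c "
from h import *
print(pose().round(4).tolist())
for n in('side','scene'):
    im,_=snap(n,'t3'+n); T=pose(); tc=T[:3,3]
    print(n,'pred lens/tail',proj(n,[tc-[0,0,.0465],tc+[0,0,.06]]).round(1).tolist())
    u=proj(n,[tc-[0,0,.03]])[0].astype(int)
    for v in range(u[1]-6,u[1]+16,2):
        xs=np.where(im[v,u[0]-14:u[0]+15].max(1)<60)[0]; print(v,(xs.min()+u[0]-14,xs.max()+u[0]-14) if len(xs) else None)"
```

```text
[[0.0001, 1.0, -0.0031, 0.5209], [1.0, -0.0001, -0.0011, 0.3116], [-0.0011, -0.0031, -1.0, 0.1614], [0.0, 0.0, 0.0, 1.0]]
side pred lens/tail [[228.3, 174.8], [226.9, 148.9]]
164 (np.int64(227), np.int64(231))
166 (np.int64(226), np.int64(230))
168 (np.int64(227), np.int64(230))
170 (np.int64(226), np.int64(231))
172 (np.int64(226), np.int64(231))
174 (np.int64(226), np.int64(231))
176 (np.int64(226), np.int64(231))
178 None
180 None
182 None
184 None
scene pred lens/tail [[224.6, 248.9], [221.6, 215.3]]
237 (np.int64(221), np.int64(222))
239 (np.int64(222), np.int64(227))
241 (np.int64(221), np.int64(228))
243 (np.int64(221), np.int64(228))
245 (np.int64(221), np.int64(228))
247 (np.int64(221), np.int64(228))
249 (np.int64(222), np.int64(229))
251 (np.int64(223), np.int64(226))
253 None
255 None
257 None
```

```bash
cat >> h.py <<'E'
def chk():
    for n in('side','scene'):
        im=vision.camera(n); h=cv2.cvtColor(im,cv2.COLOR_BGR2HSV)
        for c,lo,hi,i in(('red',(0,140,80),(8,255,255),0),('green',(45,110,40),(85,255,255),2)):
            u=proj(n,[bayp(i,0,0,.018)])[0]; x,y=u.round().astype(int); m=cv2.inRange(h,lo,hi)[y-9:y+10,x-12:x+13]; ys,xs=np.where(m)
            print(n,c,len(xs),'px off',(xs.mean()+x-12-u[0]).round(1) if len(xs) else None,(ys.mean()+y-9-u[1]).round(1) if len(xs) else None)
E
python3 -c "
from h import *
chk(); to([.628,.057,.165],-np.pi/2)"
```

```text
side red 24 px off 1.5 1.4
side green 33 px off -0.2 0.3
scene red 35 px off 1.7 -1.7
scene green 35 px off -0.2 -0.2
to [0.628 0.057 0.165] mm [-254.9  106.4   -2.5] rot [-0.0014  0.0005 -0.    ]
```

```bash
python3 -c "
from h import *
for n in('side','scene'):
    im=cv2.imread(f'pics/t3{n}.png'); h=cv2.cvtColor(im,cv2.COLOR_BGR2HSV)
    for c,lo,hi,i in(('red',(0,140,80),(8,255,255),0),('green',(45,110,40),(85,255,255),2)):
        u=proj(n,[bayp(i,0,0,.018)])[0]; x,y=u.round().astype(int); ys,xs=np.where(cv2.inRange(h,lo,hi)[y-20:y+21,x-25:x+26])
        p=onz(n,[(xs.mean()+x-25,ys.mean()+y-20)],.018)[0]; print(n,c,p,(p-bayp(i))[:2]*1000)
to([.628,.127,.22],-np.pi/2)
"
```

```text
side red [0.62733292 0.04529567 0.018     ] [ -1.16707697 -11.70432639]
side green [ 0.64091813 -0.12388639  0.018     ] [-1.78186754 -1.28638991]
scene red [0.63098134 0.04629862 0.018     ] [  2.48133854 -10.70138342]
scene green [ 0.64384713 -0.12299483  0.018     ] [ 1.14713342 -0.39482703]
to [0.628 0.127 0.22 ] mm [-185.   106.3  -57.6] rot [-0.0014  0.0005 -0.    ]
```

Red has been knocked about 11 mm right of its corner since my last check. The right fix is to stand the torch back, switch the vacuum off, re-seat red, then switch on again.

Request:
carry_out(
  deltas="0 0 40 0 0 0 1;0 0 70 0 0 0 1;0 0 95 0 0 0 1;0 0 109 0 0 0 1;0 0 109 0 0 0 1;0 0 109 0 0 0 1;0 0 109 0 0 0 0.5;0 0 109 0 0 0 0.4;0 0 109 0 0 0 0.4;0 0 109 0 0 0 0.4;0 0 109 0 0 0 0.3;0 0 109 0 0 0 0.3",
)

```text
time_s: 48.42
eef_pos: [0.522, 0.3121, 0.0544]
eef_rot: [-0.0, 0.707, 0.707, 0.0]
wrist_force: [0.4, 0.2, -0.5]
opening: 0.695
grasp_force: 0.0
```

Request:
carry_out(
  deltas="0 0 -60 0 0 0 0.3;0 0 -120 0 0 0 0.3;0 0 -170 0 0 0 0.3;0 0 -190 0 0 0 1;0 0 -190 0 0 0 1;0 0 -190 0 0 0 1;0 0 -190 0 0 0 1",
)

```text
time_s: 49.3
eef_pos: [0.5209, 0.3116, 0.2417]
eef_rot: [-0.001, 0.707, 0.707, -0.002]
wrist_force: [-0.0, 0.7, 0.0]
opening: -0.004
grasp_force: 0.0
```

```bash
python3 -c "
from h import *
chk(); im,T=snap('wrist','t4'); g=im.max(2)
u=proj('wrist',[[.522,.3121,.113]],T)[0].astype(int); print(u)
for r in range(u[1]-12,u[1]+13,6): xs=np.where(g[r,u[0]-40:u[0]+40]<58)[0]; print(r,xs.min()+u[0]-40 if len(xs) else None,xs.max()+u[0]-40 if len(xs) else None)
to([.565,-.317,.25],.097)
"
```

```text
side red 23 px off 1.6 1.3
side green 33 px off -0.2 0.3
scene red 34 px off 1.8 -1.8
scene green 35 px off -0.2 -0.2
[282 198]
186 271 293
192 270 295
198 269 296
204 271 294
210 277 288
to [ 0.565 -0.317  0.25 ] mm [-628.9   43.5   -6.6] rot [-2.2000e-03 -1.2000e-03 -1.6679e+00]
```

Request:
carry_out(
  deltas="-60 4 -10 0 0 -0.18 1;-120 8 -10 0 0 -0.36 1;-180 12 -10 0 0 -0.54 1;-240 16 -10 0 0 -0.72 1;-300 20 -10 0 0 -0.9 1;-360 24 -10 0 0 -1.08 1;-420 28 -10 0 0 -1.26 1;-480 32 -10 0 0 -1.44 1;-540 36 -10 0 0 -1.6 1;-600 40 -8 0 0 -1.668 1;-629 43 -7 0 0 -1.668 1;-629 43 -7 0 0 -1.668 1",
)

```text
time_s: 50.95
eef_pos: [0.5641, -0.3203, 0.2501]
eef_rot: [-0.001, -0.046, 0.999, 0.0]
wrist_force: [0.2, 0.2, -0.0]
opening: -0.0
grasp_force: 0.0
```

Request:
carry_out(
  deltas="0 0 0 0 0 0 1;0 0 0 0 0 0 1;0 0 0 0 0 0 1;0 0 0 0 0 0 1",
)

```text
time_s: 51.45
eef_pos: [0.5652, -0.3162, 0.2517]
eef_rot: [0.0, -0.049, 0.999, -0.0]
wrist_force: [0.1, 0.2, 0.5]
opening: -0.001
grasp_force: 0.0
```

```bash
python3 -c "
from h import *
to([.5637,-.3159,.066],.097)
"
```

```text
to [ 0.5637 -0.3159  0.066 ] mm [  1.6   0.5 185.7] rot [-0.0003  0.0002  0.0013]
```

Next I'll lower behind the ball, pull it toward the robot side, and retract.

Request:
carry_out(
  deltas="1.5 0.5 60 0 0 0 1;1.5 0.5 120 0 0 0 1;1.5 0.5 175 0 0 0 1;1.5 0.5 185 0 0 0 1;1.5 0.5 185 0 0 0 1;1.5 0.5 185 0 0 0 1",
)

```text
time_s: 52.2
eef_pos: [0.5654, -0.318, 0.0697]
eef_rot: [0.002, -0.049, 0.999, -0.002]
wrist_force: [0.2, 0.2, 1.0]
opening: -0.001
grasp_force: 0.0
```

Request:
carry_out(
  deltas="8 0 0 0 0 0 1;14 0 0 0 0 0 1;20 0 0 0 0 0 1;25 0 0 0 0 0 1;30 0 0 0 0 0 1;34 0 0 0 0 0 1;38 0 0 0 0 0 1;40 0 0 0 0 0 1;40 0 0 0 0 0 1",
)

```text
time_s: 53.32
eef_pos: [0.5235, -0.3204, 0.0662]
eef_rot: [-0.0, -0.049, 0.999, 0.0]
wrist_force: [0.6, 0.6, 0.6]
opening: 0.001
grasp_force: 0.0
```

Request:
carry_out(
  deltas="-15 0 0 0 0 0 1;-15 0 -60 0 0 0 1;0 0 -120 0 0 0 1;0 0 -155 0 0 0 1;0 0 -155 0 0 0 1;0 0 -155 0 0 0 1",
)

```text
time_s: 54.08
eef_pos: [0.524, -0.32, 0.2207]
eef_rot: [-0.0, -0.049, 0.999, 0.0]
wrist_force: [-0.2, 0.6, -0.6]
opening: -0.001
grasp_force: 0.0
```

```bash
cat >> h.py <<'E'
def ball():
    im,T=snap('wrist','ball%d'%int(sensors.get_obs()['time_s']))
    m=cv2.inRange(cv2.cvtColor(im,cv2.COLOR_BGR2HSV),(0,150,90),(8,255,255)); n,l,st,c=cv2.connectedComponentsWithStats(m)
    for i in range(1,n):
        if st[i,4]>40: print('red blob',c[i].round(1),st[i,4],onz('wrist',[c[i]],.076,T)[0].round(4))
E
python3 -c "
from h import *
ball(); chk(); to(bayp(0,6,-10,.15),PY)"
```

```text
red blob [261.8  88.2] 387 [ 0.4409 -0.3431  0.076 ]
red blob [281.5 165.3] 159 [ 0.499  -0.3222  0.076 ]
side red 23 px off 1.3 1.4
side green 33 px off -0.2 0.3
scene red 34 px off 1.9 -1.7
scene green 36 px off -0.2 -0.2
to [0.6353 0.0475 0.15  ] mm [-147.4  354.4   70. ] rot [ 0.0024 -0.0021  0.0195]
```

Toggle is off. I'll go to red.

Request:
carry_out(
  deltas="-24 59 0 0 0 0.02 1;-48 118 0 0 0 0.02 1;-72 177 10 0 0 0.02 1;-98 236 30 0 0 0.02 1;-122 295 50 0 0 0.02 1;-147 354 70 0 0 0.02 1;-147 354 70 0 0 0.02 1;-147 354 70 0 0 0.02 1;-147 354 70 0 0 0.02 1;-147 354 70 0 0 0.02 1",
)

```text
time_s: 55.48
eef_pos: [0.6359, 0.0443, 0.1521]
eef_rot: [0.001, -0.037, 0.999, -0.0]
wrist_force: [0.9, -0.1, 0.4]
opening: 0.001
grasp_force: 0.0
```

```bash
python3 -c "
from h import *
off('red',0,'r6'); to(bayp(0,4,-56,.0125),PY)"
```

```text
red px [286.2 189.6] pos [0.6285 0.0476 0.018 ] box ctr [0.6284 0.0474] len [0.0377 0.0396 0.0393 0.0396] yaw [0.074 0.098 0.074 0.058]
off from flush, plate mm -0.7 -9.4
to [0.6369 0.0015 0.0125] mm [  2.4 -42.9 139.6] rot [-0.0004  0.001  -0.0029]
```

Request:
carry_out(
  deltas="2.5 -37 60 0 0 -0.003 1;2.5 -37 115 0 0 -0.003 1;2.5 -37 135 0 0 -0.003 1;2.5 -37 139 0 0 -0.003 1;2.5 -37 139 0 0 -0.003 1;2.5 -37 139 0 0 -0.003 1",
)

```text
time_s: 56.28
eef_pos: [0.6379, 0.0091, 0.015]
eef_rot: [0.002, -0.04, 0.999, -0.0]
wrist_force: [0.8, 0.7, 0.2]
opening: -0.0
grasp_force: 0.0
```

Request:
carry_out(
  deltas="0 5 0 0 0 0 1;0 10 0 0 0 0 1;0 14 0 0 0 0 1;0 18 0 0 0 0 1;0 20 0 0 0 0 1;0 21 0 0 0 0 1;0 21 0 0 0 0 1",
)

```text
time_s: 57.15
eef_pos: [0.6342, 0.0301, 0.0123]
eef_rot: [-0.0, -0.04, 0.999, 0.0]
wrist_force: [-0.0, -0.6, 0.6]
opening: 0.0
grasp_force: 0.0
```

Request:
carry_out(
  deltas="0 1 0 0 0 0 1;0 1.5 0 0 0 0 1;0 2.5 0 0 0 0 1;0 3 0 0 0 0 1;0 3 0 0 0 0 1",
)

```text
time_s: 57.78
eef_pos: [0.634, 0.0315, 0.0124]
eef_rot: [-0.0, -0.04, 0.999, -0.001]
wrist_force: [-1.3, -6.3, -0.2]
opening: 0.002
grasp_force: 3.1
```

Request:
carry_out(
  deltas="0 -5 0 0 0 0 1;0 -5 -35 0 0 0 1;30 0 -40 0 0 0 1;50 26 -35 0 0 0 1;50 26 -10 0 0 0 1;50 26 0 0 0 0 1;50 26 0 0 0 0 1;50 26 0 0 0 0 1;44 26 0 0 0 0 1;38 26 0 0 0 0 1;36 26 0 0 0 0 1;36 26 0 0 0 0 1",
)

```text
time_s: 59.28
eef_pos: [0.5963, 0.056, 0.0124]
eef_rot: [0.0, -0.04, 0.999, -0.0]
wrist_force: [0.4, -0.1, 0.9]
opening: -0.002
grasp_force: 0.0
```

Request:
carry_out(
  deltas="-1 0 0 0 0 0 1;-2 0 0 0 0 0 1;-2 0 0 0 0 0 1;-2 0 0 0 0 0 1",
)

```text
time_s: 59.78
eef_pos: [0.5975, 0.0562, 0.0122]
eef_rot: [-0.001, -0.04, 0.999, 0.0]
wrist_force: [-3.4, -0.9, 1.2]
opening: -0.003
grasp_force: 1.7
```

Request:
carry_out(
  deltas="12 0 0 0 0 0 1;12 0 -50 0 0 0 1;-10 0 -110 0 0 0 1;-35 0 -138 0 0 0 1;-35 0 -138 0 0 0 1;-35 0 -138 0 0 0 1;-35 0 -138 0 0 0 1",
)

```text
time_s: 60.65
eef_pos: [0.631, 0.0591, 0.1483]
eef_rot: [-0.002, -0.04, 0.999, 0.0]
wrist_force: [-0.6, -0.3, 0.6]
opening: -0.002
grasp_force: 0.0
```

```bash
python3 -c "
from h import *
off('red',0,'r7'); chk(); to([.464,-.3255,.22],.097)"
```

```text
red px [278.9 196. ] pos [0.6278 0.057  0.018 ] box ctr [0.6273 0.0574] len [0.0382 0.0394 0.0397 0.0394] yaw [0.079 0.098 0.079 0.058]
off from flush, plate mm -0.7 0.1
side red 22 px off 0.0 0.4
side green 33 px off -0.2 0.3
scene red 39 px off 0.0 -0.0
scene green 35 px off -0.2 -0.2
to [ 0.464  -0.3255  0.22  ] mm [ 198.4 -369.8  -70.6] rot [ 0.0004 -0.0022 -0.0168]
```

Both are flush and the side and scene checks now agree. I'll switch on.

Request:
carry_out(
  deltas="28 -53 -40 0 0 -0.017 1;56 -106 -70 0 0 -0.017 1;84 -159 -70 0 0 -0.017 1;112 -212 -70 0 0 -0.017 1;140 -265 -70 0 0 -0.017 1;168 -318 -70 0 0 -0.017 1;198 -370 -70 0 0 -0.017 1;198 -370 -70 0 0 -0.017 1;198 -370 -70 0 0 -0.017 1;198 -370 -70 0 0 -0.017 1;198 -370 -70 0 0 -0.017 1",
)

```text
time_s: 62.18
eef_pos: [0.4659, -0.3244, 0.2204]
eef_rot: [-0.0, -0.05, 0.999, 0.0]
wrist_force: [-0.9, 0.4, -0.1]
opening: 0.002
grasp_force: 0.0
```

```bash
python3 -c "
from h import *
to([.464,-.3255,.066],.097); chk()"
```

```text
to [ 0.464  -0.3255  0.066 ] mm [  2.   -0.9 154.4] rot [ 0.0002 -0.      0.0024]
side red 22 px off 0.0 0.4
side green 33 px off -0.2 0.3
scene red 38 px off -0.1 0.0
scene green 35 px off -0.2 -0.2
```

Request:
carry_out(
  deltas="2 -1 60 0 0 0 1;2 -1 120 0 0 0 1;2 -1 150 0 0 0 1;2 -1 154 0 0 0 1;2 -1 154 0 0 0 1;2 -1 154 0 0 0 1",
)

```text
time_s: 63.02
eef_pos: [0.4646, -0.328, 0.0685]
eef_rot: [0.001, -0.049, 0.999, -0.001]
wrist_force: [0.7, 0.5, -0.0]
opening: 0.001
grasp_force: 0.0
```

Request:
carry_out(
  deltas="-8 0 0 0 0 0 1;-14 0 0 0 0 0 1;-20 0 0 0 0 0 1;-25 0 0 0 0 0 1;-30 0 0 0 0 0 1;-34 0 0 0 0 0 1;-38 0 0 0 0 0 1;-40 0 0 0 0 0 1;-40 0 0 0 0 0 1",
)

```text
time_s: 64.15
eef_pos: [0.5033, -0.3229, 0.0663]
eef_rot: [0.0, -0.049, 0.999, 0.0]
wrist_force: [0.0, -0.3, 0.3]
opening: -0.002
grasp_force: 0.0
```

Request:
carry_out(
  deltas="20 0 0 0 0 0 1;20 0 -60 0 0 0 1;0 0 -120 0 0 0 1;0 0 -155 0 0 0 1;0 0 -155 0 0 0 1;0 0 -155 0 0 0 1",
)

```text
time_s: 64.9
eef_pos: [0.5026, -0.3226, 0.2205]
eef_rot: [-0.0, -0.049, 0.999, 0.0]
wrist_force: [-0.6, 0.2, -1.1]
opening: -0.001
grasp_force: 0.0
```

```bash
python3 -c "
from h import *
ball(); chk(); to([.522,.312,.24],-np.pi/2)"
```

```text
red blob [262.6 112.3] 357 [ 0.4373 -0.3435  0.076 ]
red blob [282.2 224.6] 142 [ 0.5284 -0.3192  0.076 ]
side red 22 px off -0.1 0.3
side green 33 px off -0.2 0.3
scene red 40 px off -0.2 -0.1
scene green 35 px off -0.2 -0.2
to [0.522 0.312 0.24 ] mm [-81.  629.5 -19.1] rot [ 1.0000e-04 -3.9000e-03  1.6678e+00]
```

Toggle is on with both filters flush. Now the torch again.

Request:
carry_out(
  deltas="-8 60 -30 0 0 0.18 1;-16 120 -30 0 0 0.36 1;-24 180 -30 0 0 0.54 1;-32 240 -30 0 0 0.72 1;-40 300 -30 0 0 0.9 1;-48 360 -30 0 0 1.08 1;-55 420 -30 0 0 1.26 1;-63 480 -30 0 0 1.44 1;-70 540 -30 0 0 1.6 1;-77 600 -25 0 0 1.668 1;-81 630 -20 0 0 1.668 0.3;-81 630 -20 0 0 1.668 0.3",
)

```text
time_s: 66.55
eef_pos: [0.5208, 0.3152, 0.2389]
eef_rot: [-0.001, 0.705, 0.709, -0.001]
wrist_force: [-0.4, -0.5, 0.3]
opening: 0.419
grasp_force: 0.0
```

Request:
carry_out(
  deltas="0 0 0 0 0 0 0.3;0 0 0 0 0 0 0.3;0 0 0 0 0 0 0.3;0 0 0 0 0 0 0.3",
)

```text
time_s: 67.05
eef_pos: [0.523, 0.3111, 0.2417]
eef_rot: [0.0, 0.708, 0.707, 0.0]
wrist_force: [-0.6, 0.3, -0.8]
opening: 0.698
grasp_force: 0.0
```

```bash
python3 -c "
from h import *
im,T=snap('wrist','t5'); g=im.max(2); q=[.522,.3121,.113]
u=proj('wrist',[q],T)[0]; print(u); u=u.astype(int)
for r in range(u[1]-12,u[1]+13,6): xs=np.where(g[r,u[0]-40:u[0]+40]<58)[0]; print(r,xs.min()+u[0]-40 if len(xs) else None,xs.max()+u[0]-40 if len(xs) else None)
to([.522,.3121,.0545],-np.pi/2); chk()"
```

```text
[280.14271664 198.00753337]
186 269 291
192 267 292
198 267 293
204 269 291
210 276 284
to [0.522  0.3121 0.0545] mm [  0.8  -1.  187.2] rot [ 0.0004 -0.0001 -0.0011]
side red 22 px off -0.1 0.3
side green 33 px off -0.2 0.3
scene red 40 px off -0.2 -0.1
scene green 35 px off -0.2 -0.2
```

Request:
carry_out(
  deltas="0.8 -1 60 0 0 0 0.3;0.8 -1 115 0 0 0 0.3;0.8 -1 160 0 0 0 0.3;0.8 -1 187 0 0 0 0.3;0.8 -1 187 0 0 0 0.3;0.8 -1 187 0 0 0 0.3;0.8 -1 187 0 0 0 0.3",
)

```text
time_s: 68.08
eef_pos: [0.5231, 0.3132, 0.0565]
eef_rot: [0.001, 0.707, 0.707, 0.002]
wrist_force: [-0.3, 0.1, 0.4]
opening: 0.698
grasp_force: 0.0
```

Request:
carry_out(
  deltas="0 0 0 0 0 0 1;0 0 0 0 0 0 1;0 0 0 0 0 0 1;0 0 0 0 0 0 1;0 0 0 0 0 0 1;0 0 0 0 0 0 1",
)

```text
time_s: 68.82
eef_pos: [0.5222, 0.3129, 0.0551]
eef_rot: [0.0, 0.707, 0.707, 0.001]
wrist_force: [-0.2, -0.5, 5.9]
opening: 0.228
grasp_force: 58.4
```

Request:
carry_out(
  deltas="0 0 -20 0 0 0 1;0 0 -50 0 0 0 1;0 0 -90 0 0 0 1;0 0 -110 0 0 0 1;0 0 -110 0 0 0 1;0 0 -110 0 0 0 1;0 0 -110 0 0 0 1;0 0 -110 0 0 0 1",
)

```text
time_s: 69.82
eef_pos: [0.521, 0.3124, 0.1631]
eef_rot: [-0.0, 0.707, 0.707, -0.001]
wrist_force: [-0.2, 0.2, -1.0]
opening: 0.229
grasp_force: 58.6
```

```bash
python3 -c "
from h import *
chk(); to([.628,.057,.165],-np.pi/2); print(sensors.get_obs()['q'].round(2))"
```

```text
side red 22 px off 0.0 0.4
side green 33 px off -0.2 0.3
scene red 40 px off -0.4 -0.1
scene green 35 px off -0.2 -0.2
to [0.628 0.057 0.165] mm [-255.6  106.6   -1.4] rot [-0.0011  0.0004  0.    ]
[ 0.35  0.32  1.58 -0.    1.24  0.35]
```

Request:
carry_out(
  deltas="-40 17 0 0 0 0 1;-80 34 0 0 0 0 1;-120 50 0 0 0 0 1;-160 67 0 0 0 0 1;-200 84 0 0 0 0 1;-235 98 0 0 0 0 1;-255 106.5 0 0 0 0 1;-255 106.5 0 0 0 0 1;-255 106.5 0 0 0 0 1;-255 106.5 0 0 0 0 1;-255 106.5 0 0 0 0 1;-255 106.5 0 0 0 0 1",
)

```text
time_s: 71.42
eef_pos: [0.628, 0.0583, 0.1645]
eef_rot: [0.0, 0.707, 0.707, 0.0]
wrist_force: [-0.7, 0.2, -0.3]
opening: 0.233
grasp_force: 58.7
```

```bash
python3 -c "
from h import *
chk(); to([.628,.057,.117],-np.pi/2)
for n in('side','scene'):
    im,_=snap(n,'h1'+n); tc=pose()[:3,3]; u=proj(n,[tc-[0,0,.049]])[0]; print(n,u)
    v=u.astype(int)
    for r in range(v[1]-8,v[1]+8,2): xs=np.where(im[r,v[0]-12:v[0]+13].max(1)<60)[0]; print(r,(xs.min()+v[0]-12,xs.max()+v[0]-12) if len(xs) else None)"
```

```text
side red 24 px off -0.1 0.3
side green 33 px off -0.2 0.3
scene red 38 px off -0.2 -0.2
scene green 35 px off -0.2 -0.2
to [0.628 0.057 0.117] mm [-1.  -0.1 47.4] rot [ 0.0001 -0.      0.0004]
side [286.04684347 192.90567355]
184 (np.int64(285), np.int64(288))
186 (np.int64(285), np.int64(288))
188 (np.int64(284), np.int64(289))
190 (np.int64(284), np.int64(289))
192 (np.int64(284), np.int64(289))
194 (np.int64(284), np.int64(289))
196 None
198 None
scene [266.2475283  199.22564383]
191 (np.int64(254), np.int64(278))
193 (np.int64(254), np.int64(278))
195 (np.int64(254), np.int64(275))
197 (np.int64(254), np.int64(270))
199 (np.int64(254), np.int64(269))
201 (np.int64(254), np.int64(260))
203 (np.int64(254), np.int64(255))
205 None
```

Lens positions match the prediction. I'll lower to 5 cm and hold for well over four seconds.

Request:
carry_out(
  deltas="-1 0 15 0 0 0 1;-1 0 30 0 0 0 1;-1 0 42 0 0 0 1;-1 0 47 0 0 0 1;-1 0 47 0 0 0 1;-1 0 47 0 0 0 1;-1 0 47 0 0 0 1;-1 0 47 0 0 0 1;-1 0 47 0 0 0 1;-1 0 47 0 0 0 1;-1 0 47 0 0 0 1;-1 0 47 0 0 0 1",
)

```text
time_s: 73.12
eef_pos: [0.6281, 0.0567, 0.1174]
eef_rot: [-0.0, 0.707, 0.707, -0.0]
wrist_force: [-0.2, 1.0, -0.6]
opening: 0.232
grasp_force: 58.7
```

Request:
carry_out(
  deltas="0 0 0 0 0 0 1;0 0 0 0 0 0 1;0 0 0 0 0 0 1;0 0 0 0 0 0 1;0 0 0 0 0 0 1;0 0 0 0 0 0 1;0 0 0 0 0 0 1;0 0 0 0 0 0 1;0 0 0 0 0 0 1;0 0 0 0 0 0 1;0 0 0 0 0 0 1;0 0 0 0 0 0 1",
)

```text
time_s: 74.62
eef_pos: [0.6281, 0.0567, 0.1174]
eef_rot: [-0.0, 0.707, 0.707, 0.0]
wrist_force: [0.5, 0.5, -1.7]
opening: 0.23
grasp_force: 58.7
```

Request:
carry_out(
  deltas="0 0 0 0 0 0 1;0 0 0 0 0 0 1;0 0 0 0 0 0 1;0 0 0 0 0 0 1;0 0 0 0 0 0 1;0 0 0 0 0 0 1;0 0 0 0 0 0 1;0 0 0 0 0 0 1;0 0 0 0 0 0 1;0 0 0 0 0 0 1;0 0 0 0 0 0 1;0 0 0 0 0 0 1",
)

```text
time_s: 76.12
eef_pos: [0.6281, 0.0567, 0.1174]
eef_rot: [0.0, 0.707, 0.707, -0.0]
wrist_force: [-0.5, -0.4, -0.3]
opening: 0.23
grasp_force: 58.7
```

Request:
carry_out(
  deltas="0 0 0 0 0 0 1;0 0 0 0 0 0 1;0 0 0 0 0 0 1;0 0 0 0 0 0 1;0 0 0 0 0 0 1;0 0 0 0 0 0 1;0 0 0 0 0 0 1;0 0 0 0 0 0 1;0 0 0 0 0 0 1;0 0 0 0 0 0 1;0 0 0 0 0 0 1;0 0 0 0 0 0 1",
)

```text
time_s: 77.62
eef_pos: [0.6282, 0.0567, 0.1174]
eef_rot: [0.0, 0.707, 0.707, 0.0]
wrist_force: [-0.2, 0.2, -0.3]
opening: 0.233
grasp_force: 58.7
```

```bash
python3 -c "
from h import *
chk(); print(pose()[:3,2:].round(4).tolist()); to([.6424,-.1225,.117],-np.pi/2)"
```

```text
side red 23 px off -0.1 0.4
side green 33 px off -0.2 0.3
scene red 41 px off -0.2 -0.1
scene green 35 px off -0.2 -0.2
[[0.0, 0.6281], [-0.0, 0.0567], [-1.0, 0.1174]]
to [ 0.6424 -0.1225  0.117 ] mm [-179.2   14.3    0.4] rot [0. 0. 0.]
```

Request:
carry_out(
  deltas="0 0 -25 0 0 0 1;-40 3 -40 0 0 0 1;-80 6 -40 0 0 0 1;-120 10 -40 0 0 0 1;-160 13 -40 0 0 0 1;-179 14 -40 0 0 0 1;-179 14 -40 0 0 0 1;-179 14 -40 0 0 0 1;-179 14 -20 0 0 0 1;-179 14 -5 0 0 0 1;-179 14 0 0 0 0 1;-179 14 0 0 0 0 1",
)

```text
time_s: 79.22
eef_pos: [0.6417, -0.1219, 0.1164]
eef_rot: [-0.001, 0.707, 0.707, -0.0]
wrist_force: [0.3, 0.4, -1.0]
opening: 0.233
grasp_force: 58.7
```

Request:
carry_out(
  deltas="0 0 0 0 0 0 1;0 0 0 0 0 0 1;0 0 0 0 0 0 1;0 0 0 0 0 0 1;0 0 0 0 0 0 1;0 0 0 0 0 0 1;0 0 0 0 0 0 1;0 0 0 0 0 0 1;0 0 0 0 0 0 1;0 0 0 0 0 0 1;0 0 0 0 0 0 1;0 0 0 0 0 0 1",
)

```text
time_s: 80.72
eef_pos: [0.6421, -0.1223, 0.1174]
eef_rot: [-0.0, 0.707, 0.707, 0.0]
wrist_force: [0.4, -0.5, 0.1]
opening: 0.23
grasp_force: 58.7
```

Request:
carry_out(
  deltas="0 0 0 0 0 0 1;0 0 0 0 0 0 1;0 0 0 0 0 0 1;0 0 0 0 0 0 1;0 0 0 0 0 0 1;0 0 0 0 0 0 1;0 0 0 0 0 0 1;0 0 0 0 0 0 1;0 0 0 0 0 0 1;0 0 0 0 0 0 1;0 0 0 0 0 0 1;0 0 0 0 0 0 1",
)

```text
time_s: 82.22
eef_pos: [0.6421, -0.1223, 0.1174]
eef_rot: [-0.0, 0.707, 0.707, 0.0]
wrist_force: [0.3, -0.4, -1.3]
opening: 0.229
grasp_force: 58.7
```

Request:
carry_out(
  deltas="0 0 0 0 0 0 1;0 0 0 0 0 0 1;0 0 0 0 0 0 1;0 0 0 0 0 0 1;0 0 0 0 0 0 1;0 0 0 0 0 0 1;0 0 0 0 0 0 1;0 0 0 0 0 0 1;0 0 0 0 0 0 1;0 0 0 0 0 0 1;0 0 0 0 0 0 1;0 0 0 0 0 0 1",
)

```text
time_s: 83.72
eef_pos: [0.6422, -0.1223, 0.1174]
eef_rot: [0.0, 0.707, 0.707, 0.0]
wrist_force: [-0.0, -0.9, -1.1]
opening: 0.227
grasp_force: 58.7
```

Request:
carry_out(
  deltas="0 0 0 0 0 0 1;0 0 0 0 0 0 1;0 0 0 0 0 0 1;0 0 0 0 0 0 1;0 0 0 0 0 0 1;0 0 0 0 0 0 1",
)

```text
time_s: 84.48
eef_pos: [0.6422, -0.1223, 0.1174]
eef_rot: [0.0, 0.707, 0.707, 0.0]
wrist_force: [-0.6, -0.4, 0.4]
opening: 0.231
grasp_force: 58.7
```

```bash
python3 -c "
from h import *
chk(); print(pose()[:3,3]); to([.522,.3122,.165],-np.pi/2)"
```

```text
side red 23 px off -0.1 0.4
side green 33 px off -0.2 0.3
scene red 40 px off -0.0 -0.1
scene green 35 px off -0.2 -0.2
[ 0.64215933 -0.12231156  0.11740956]
to [0.522  0.3122 0.165 ] mm [ 434.5 -120.1  -47.6] rot [0.0001 0.     0.    ]
```

Request:
carry_out(
  deltas="0 0 -30 0 0 0 1;45 -12 -48 0 0 0 1;90 -25 -48 0 0 0 1;140 -38 -48 0 0 0 1;190 -52 -48 0 0 0 1;240 -66 -48 0 0 0 1;290 -80 -48 0 0 0 1;340 -94 -48 0 0 0 1;385 -106 -48 0 0 0 1;420 -116 -48 0 0 0 1;435 -120 -48 0 0 0 1;435 -120 -48 0 0 0 1",
)

```text
time_s: 86.08
eef_pos: [0.522, 0.313, 0.1653]
eef_rot: [0.0, 0.707, 0.708, -0.0]
wrist_force: [0.6, -0.4, 0.0]
opening: 0.236
grasp_force: 58.7
```

Request:
carry_out(
  deltas="0 0 0 0 0 0 1;0 0 0 0 0 0 1;0 0 0 0 0 0 1;0 0 0 0 0 0 1;0 0 0 0 0 0 1",
)

```text
time_s: 86.7
eef_pos: [0.5222, 0.3125, 0.1654]
eef_rot: [0.0, 0.707, 0.707, 0.0]
wrist_force: [0.1, -0.2, -0.9]
opening: 0.232
grasp_force: 58.7
```

```bash
python3 -c "
from h import *
to([.5223,.3128,.056],-np.pi/2); chk()"
```

```text
to [0.5223 0.3128 0.056 ] mm [3.000e-01 1.000e-01 1.094e+02] rot [ 0.     -0.     -0.0003]
side red 21 px off 0.1 0.5
side green 33 px off -0.2 0.3
scene red 39 px off -0.3 -0.1
scene green 35 px off -0.2 -0.2
```

Request:
carry_out(
  deltas="0 0 40 0 0 0 1;0 0 70 0 0 0 1;0 0 90 0 0 0 1;0 0 102 0 0 0 1;0 0 109 0 0 0 1;0 0 109 0 0 0 1;0 0 109 0 0 0 1;0 0 109 0 0 0 1",
)

```text
time_s: 87.8
eef_pos: [0.5227, 0.3129, 0.0572]
eef_rot: [0.0, 0.707, 0.707, 0.001]
wrist_force: [0.2, 0.5, -0.6]
opening: 0.233
grasp_force: 58.7
```

Request:
carry_out(
  deltas="0 0 0 0 0 0 0.5;0 0 0 0 0 0 0.4;0 0 0 0 0 0 0.3;0 0 0 0 0 0 0.3;0 0 0 0 0 0 0.3;0 0 0 0 0 0 0.3;0 0 0 0 0 0 0.3",
)

```text
time_s: 88.68
eef_pos: [0.5221, 0.3127, 0.0563]
eef_rot: [-0.0, 0.707, 0.707, -0.0]
wrist_force: [0.1, -0.8, -0.7]
opening: 0.702
grasp_force: 0.0
```

Request:
carry_out(
  deltas="0 0 -60 0 0 0 0.3;0 0 -120 0 0 0 0.3;0 0 -170 0 0 0 0.3;0 0 -190 0 0 0 1;0 0 -190 0 0 0 1;0 0 -190 0 0 0 1;0 0 -190 0 0 0 1",
)

```text
time_s: 89.55
eef_pos: [0.521, 0.3122, 0.2437]
eef_rot: [-0.001, 0.707, 0.707, -0.002]
wrist_force: [0.1, 0.1, -0.4]
opening: 0.001
grasp_force: 0.0
```

```bash
python3 -c "
from h import *
chk(); im,T=snap('wrist','t6'); g=im.max(2); u=proj('wrist',[[.522,.3121,.113]],T)[0]; print(u); u=u.astype(int)
for r in range(u[1]-12,u[1]+13,6): xs=np.where(g[r,u[0]-40:u[0]+40]<58)[0]; print(r,xs.min()+u[0]-40 if len(xs) else None,xs.max()+u[0]-40 if len(xs) else None)
to([.5637,-.3159,.25],.097)"
```

```text
side red 22 px off -0.1 0.3
side green 33 px off -0.2 0.3
scene red 37 px off -0.2 -0.1
scene green 35 px off -0.2 -0.2
[282.56946838 198.48511084]
186 272 294
192 271 295
198 270 296
204 272 294
210 278 288
to [ 0.5637 -0.3159  0.25  ] mm [-628.4   42.1   -4.6] rot [-2.2000e-03 -1.2000e-03 -1.6679e+00]
```

The torch stands in its cup at the same place as before. Now the toggle off.

Request:
carry_out(
  deltas="-60 4 -10 0 0 -0.18 1;-120 8 -10 0 0 -0.36 1;-180 12 -10 0 0 -0.54 1;-240 16 -10 0 0 -0.72 1;-300 20 -10 0 0 -0.9 1;-360 24 -10 0 0 -1.08 1;-420 28 -10 0 0 -1.26 1;-480 32 -10 0 0 -1.44 1;-540 36 -10 0 0 -1.6 1;-600 40 -8 0 0 -1.668 1;-628 42 -5 0 0 -1.668 1;-628 42 -5 0 0 -1.668 1",
)

```text
time_s: 91.2
eef_pos: [0.5632, -0.3185, 0.2499]
eef_rot: [-0.001, -0.046, 0.999, 0.0]
wrist_force: [-0.4, 0.3, 0.5]
opening: 0.001
grasp_force: 0.0
```

Request:
carry_out(
  deltas="0 0 0 0 0 0 1;0 0 0 0 0 0 1;0 0 0 0 0 0 1;0 0 0 0 0 0 1",
)

```text
time_s: 91.7
eef_pos: [0.5644, -0.3146, 0.2517]
eef_rot: [0.0, -0.049, 0.999, -0.0]
wrist_force: [0.9, 0.5, 0.3]
opening: -0.001
grasp_force: 0.0
```

```bash
python3 -c "
from h import *
to([.5637,-.3159,.066],.097)
"
```

```text
to [ 0.5637 -0.3159  0.066 ] mm [  0.9  -1.2 185.7] rot [-0.0003  0.0003  0.0012]
```

Request:
carry_out(
  deltas="1 -1 60 0 0 0 1;1 -1 120 0 0 0 1;1 -1 175 0 0 0 1;1 -1 185 0 0 0 1;1 -1 185 0 0 0 1;1 -1 185 0 0 0 1",
)

```text
time_s: 92.45
eef_pos: [0.5651, -0.3178, 0.0697]
eef_rot: [0.002, -0.049, 0.999, -0.002]
wrist_force: [-0.1, -0.5, 0.8]
opening: -0.005
grasp_force: 0.0
```

Request:
carry_out(
  deltas="8 0 0 0 0 0 1;14 0 0 0 0 0 1;20 0 0 0 0 0 1;25 0 0 0 0 0 1;30 0 0 0 0 0 1;34 0 0 0 0 0 1;38 0 0 0 0 0 1;40 0 0 0 0 0 1;40 0 0 0 0 0 1",
)

```text
time_s: 93.58
eef_pos: [0.5232, -0.3203, 0.0663]
eef_rot: [-0.0, -0.049, 0.999, 0.0]
wrist_force: [0.5, -0.8, 0.4]
opening: 0.001
grasp_force: 0.0
```

Request:
carry_out(
  deltas="-15 0 0 0 0 0 1;-15 0 -60 0 0 0 1;0 0 -120 0 0 0 1;0 0 -155 0 0 0 1;0 0 -155 0 0 0 1;0 0 -155 0 0 0 1",
)

```text
time_s: 94.32
eef_pos: [0.5237, -0.3198, 0.2206]
eef_rot: [-0.0, -0.049, 0.999, 0.0]
wrist_force: [-0.7, 0.3, -0.5]
opening: 0.002
grasp_force: 0.0
```

```bash
python3 -c "
from h import *
ball(); chk(); to(bayp(0,6,0,.17),PY)"
```

```text
red blob [261.7  88.6] 379 [ 0.441  -0.3429  0.076 ]
red blob [281.2 165.5] 158 [ 0.4989 -0.3222  0.076 ]
side red 21 px off -0.0 0.5
side green 33 px off -0.2 0.3
scene red 42 px off -0.2 -0.1
scene green 35 px off -0.2 -0.2
to [0.6345 0.0575 0.17  ] mm [-147.8  364.2   50. ] rot [ 0.0025 -0.0022  0.0195]
```

```bash
python3 -c "
from bench import ctrl
print(ctrl.hand_in())"
```

```text
the job is handed in; nothing more can be done
None
```

The job is handed in at about 94 s, with no verdict shown: red and green (no blue found) measured flush to under 1 mm and each lit for over 4 s, the torch is back in its cup, the toggle is off, and no contact with the bystanders was seen; red was found 10 mm off its stop after the first switch-on, so I stood the torch back, switched off, re-seated red and switched on again before lighting.

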